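# Fetch the housing from behind the post and the master

### The job

The cast housing at the back of the grey storage board is due for measuring: first stand the calibration post and the setting master, both in its way, upright on the green mat, then lay the housing in the middle of the aluminium measuring plate, its long side along the plate's long side. Next put the finished flange, hub up, in the middle of the blue back place where the housing was, and last stand the post and the master each back upright exactly where it stood on the board. Tip nothing over, and leave the steel block with holes and the V-block alone.

Things in the scene. Friction and masses are not known exactly. Their poses are not given: they have to be found in the camera images.
- housing: light grey die-cast housing, 64 x 88 x 36 mm (x, y, z), solid, on the back place of the storage board, long side along the board's y. Origin at the centre of its underside, z up, y along the long side. Gripped across the 64 mm; the front finger has no room until both the post and the master are gone.
- calibration_post: dark grey stand on one front place of the storage board (not the other stand at the far left), 127 mm tall: round foot 72 mm across, 12 mm thick; block 28 mm square, z 12 to 62 mm; light round post 17 mm across, z 62 to 116 mm; black star tip. Block and post stand off the foot's centre, at its own (0, 6 mm). Origin: centre of the foot's underside, z up. 0.6 kg.
- setting_master: setting master, bright steel column 105 mm tall: round foot 60 mm across and 12 mm thick, collar 34 mm across to z 22 mm, column 26 mm across from there to the top, two brass bands low on it. Origin at the centre of the underside of the foot, z up. 0.45 kg. It starts on the other front place.
- flange: light grey turned flange with six holes: disc 68 mm across and 10 mm thick, hub 44 mm across on it from z 10 to 27 mm, with a bore. Stands hub up on the table. Origin at the centre of its underside, z up. Gripped by the hub.
- board: grey storage board 190 x 190 x 6 mm, fixed, its top 6 mm above the table. Origin at the centre of its underside, x from the front to the back place. Front places (black discs) at x = -33 mm, y = +37 and -37 mm; post and master stand on them, either way round.
- back_place (a point): middle of the blue back place (82 x 110 mm) on the storage board's top, 45 mm behind the board's centre; same axes as the board.
- mat: green mat, 80 x 170 x 3 mm (x, y, z), fixed, with room for the post and the master side by side along y, 80 mm apart. Origin at the centre of its underside.
- plate: aluminium measuring plate with yellow corner marks, 98 x 78 x 8 mm (x, y, z), fixed, hardly larger than the housing. Origin at the centre of its underside, x along its long side.
- block: steel block with holes, 50 x 75 x 25 mm, a bystander behind the right of the board. Origin at the centre of its underside.
- v_block: steel V-block, 35 x 60 x 40 mm, a bystander behind the left of the board. Origin at the centre of its underside.
There are look-alikes about, which are no part of the job. Leave any orange look-alike of the housing alone.

How it is judged (in metres and radians):
On the way, in this order (a step that is already met when the one before it is completed fails the run):
1. post and master both stand upright on the green mat (x of calibration_post in the frame of mat between -0.03 and 0.03 m and y of calibration_post in the frame of mat between -0.07 and 0.07 m and z of each of calibration_post, setting_master in the frame of mat below 0.008 m and angle between each of calibration_post, setting_master's own z axis and vertical below 0.1 rad and linear speed of each of calibration_post, setting_master below 0.03 m/s and x of setting_master in the frame of mat between -0.03 and 0.03 m and y of setting_master in the frame of mat between -0.07 and 0.07 m), for 0.2 s.
2. the housing lies in the middle of the measuring plate (horizontal distance between housing and plate below 0.012 m and z of housing in the frame of plate below 0.013 m and angle between housing's own z axis and vertical below 0.08 rad and angle between the y axis of housing and the x axis of plate, either way round below 0.2 rad and linear speed of housing below 0.03 m/s), for 0.2 s.
3. the flange stands in the middle of the back place (horizontal distance between flange and back_place below 0.012 m and z of flange in the frame of board below 0.011 m and angle between flange's own z axis and vertical below 0.08 rad and linear speed of flange below 0.03 m/s), for 0.2 s.
4. post and master stand where they stood at the start (distance of each of calibration_post, setting_master from where it was at the start of the episode below 0.012 m and angle between each of calibration_post, setting_master's own z axis and vertical below 0.08 rad and linear speed of each of calibration_post, setting_master below 0.03 m/s), for 0.2 s.
At the end, for the whole second after the job is handed in: Housing flat on the plate, centred within 12 mm, long sides in line within 0.2 rad; flange hub up on the board within 12 mm of the middle of the back place; post and master upright, each within 12 mm of where it stood at the start; all released and at rest (all of step 2 and all of step 3 and all of step 4); the robot touches nothing.
It fails at once if the post, the master, the housing or the flange is tipped over (angle between any of calibration_post, setting_master, housing, flange's own z axis and vertical above 0.6 rad).
It fails at once if the steel block or the V-block is disturbed (distance of any of block, v_block from where it was at the start of the episode above 0.02 m).
It also fails if it takes over 141 s, if anything falls off the work surface, if the arm or the gripper's body presses on something with over 40 N, if the wrist force passes 120 N, or if a joint passes its speed limit or range.

### The arm

A 6-joint arm with a two-finger parallel gripper is mounted at the origin on a cart in front of the work surface, level with it; the furniture and walls round the work are solid. World frame = base frame: x ahead of the robot, y to its left, z up, the work surface at z = 0. Lengths are in mm, angles in rad, forces in N, time in s.
With the tool pointing down it reaches from about 275 to 750 mm from the base axis. Payload 10.2 kg.
Tool frame: the origin (TCP) lies at the centre of the arm's flange, where the gripper is bolted on; the fingertips stand 173 mm ahead of it and the grasp point (between the pads) lies 155 mm ahead of it; z points along the fingers, y is the line along which they close (so a half turn about z gives the same grasp; the last joint's range is limited). The gripper opens to 85 mm and grips with 20 to 120 N. Pads are 22 mm wide; open, the fingers measure 114 mm over their backs; the gripper's body (76 mm by 85 mm) begins 54 mm behind the grasp point. The pads swing forward as they close: fully open they stand 13 mm farther back than shut.
Start: joints at [0.888, 0.313, 1.498, -0, 1.331, -0.223], TCP at [232.992, 470.475, 404.694] pointing down, gripper open.
Joint ranges: [-2.94, 2.94], [-0.97, 2.17], [0.19, 2.56], [-1.23, 4.37], [0.02, 3.11], [-2.88, 2.88]. Speed limits (rad/s): [2.39, 2.39, 3.01, 3.14, 3.14, 3.14].

### API

Orientations are given as a unit quaternion [w, x, y, z].
In Python, from rig import status, capture, camera_info, ticket gives the robot as it stands.
- The arm moves only by the shell command python3 -m crank 'ROWS' [FORCE]. ROWS is JSON, a list of rows, each a list of 7 numbers: the shift along the tool's x, y, z as a fraction of full scale, then the turn, a rotation vector about the tool's x, y, z as a fraction of full scale, then the closure, from 0 (fully open) to 1 (shut). A call has 1 to 12 rows; each row is the pose to reach, as a shift and turn from the pose commanded when the call began, along the tool's axes at that moment; what a row does not reach only later rows make up. Full scale, the value 1, is 0.1 m for a shift and 45 degrees for a turn. A row lasts 1/10 s, in which the tool goes at most 50 mm and 8.59 degrees, less where a joint would pass 70% of its speed; a pose out of reach is approached as far as the arm can. A call with a number of a shift or a turn outside -1 to 1 is refused whole. A call with a gripper value outside its range is refused whole. The fingers move at their own pace and stop on an object; FORCE is the grip in N (left out, the last holds). Time passes only in rows, so rows that repeat a pose let the fingers close. It gives the time, the measured TCP pose, the force, the opening and the grip force at its end, in the units of the state.
- status.sense(): the state, without advancing time (a new reading comes with each control period).
- capture(name): name is "side" or "top"; returns (picture, depth): 400x640x3 uint8, red, green, blue; 400x640 float32, mm along the optical axis (not along the pixel's ray), 0 where there is no reading.
- camera_info(name): a dict with "K" (3x3 intrinsics, pixels), "D" ([k1, k2, p1, p2, k3] as OpenCV has them; the pictures are not rectified), "camera_from_world" (4x4, takes a point from world to camera coordinates). Camera axes: x right, y up, looking along -z (the intrinsics and any distortion apply to the point x, -y, -z); pixel columns grow to the right and rows downward; lengths in mm; the calibration is good to about 2 mm. A picture is of the moment at which its call begins. camera_info takes no time and is no camera call.
- ticket.finish_job(): hands the job in; it is judged then, once.
The state is a dict: "time_s": time; "joints": joint angles; "dq": joint speeds; "tau": joint torques, N m; "eef_pos": TCP position; "ee_rot": TCP orientation; "force": force on the tool from outside, world axes, zero at the start; "wrist_torque": the same for the moment, N m; "grip_width": opening from 0.0 (shut) to 1.0 (fully open); "grip_force": force on a finger pad.
Only numpy, scipy, OpenCV 4.12 (cv2) and the standard library are available. Lean on these libraries where they do the work, as an engineer would, in place of code of your own. Each camera call takes 0.05 s, during which the arm holds its last target. There are 200 camera calls.

## Working session

There is one attempt and no reset: what is moved stays moved. The work goes in short steps, Python scripts to look and compute and a shell command to move; the robot and the scene stay as the last step left them, time stands still between calls to the robot, and variables do not carry over. Pictures are saved under pics/ and viewed, at most 14 in all, crops included, and the job is handed in when it is done.

```bash
ls; mkdir -p pics; cat > h.py <<'E'
import numpy as np, cv2
from rig import status, capture, camera_info
def snap(n):
    rgb,d=capture(n); ci=camera_info(n); return rgb,d,ci
def rays(ci,uv):
    K=np.array(ci["K"],float);D=np.array(ci["D"],float);T=np.array(ci["camera_from_world"],float)
    p=cv2.undistortPoints(np.array(uv,float).reshape(-1,1,2),K,D).reshape(-1,2)
    d=np.c_[p[:,0],-p[:,1],-np.ones(len(p))]@T[:3,:3]   # world dirs
    return -T[:3,:3].T@T[:3,3],d
def onz(ci,uv,z):
    o,d=rays(ci,uv); return o+d*((z-o[2])/d[:,2])[:,None]
def depthpts(ci,uv,dep):
    o,d=rays(ci,uv); uv=np.array(uv).reshape(-1,2).astype(int)
    return o+d*dep[uv[:,1],uv[:,0]][:,None]
E
python3 - <<'E'
from h import *
for n in("top","side"):
    r,d,ci=snap(n); cv2.imwrite(f"pics/{n}0.png",r[:,:,::-1]); np.savez(f"{n}0.npz",r=r,d=d)
    print(n,np.round(ci["K"],1).tolist(),np.round(ci["D"],3),np.round(rays(ci,[[320,200]]),2).tolist())
print(status.sense())
E
```

```text
picsTraceback (most recent call last):
  File "<stdin>", line 4, in <module>
    return _wrapfunc(a, 'round', decimals=decimals, out=out)
    return _wrapit(obj, method, *args, **kwds)
    conv = _array_converter(obj)
ValueError: setting an array element with a sequence. The requested array has an inhomogeneous shape after 1 dimensions. The detected shape was (2,) + inhomogeneous part.
```

View pics/top0.png

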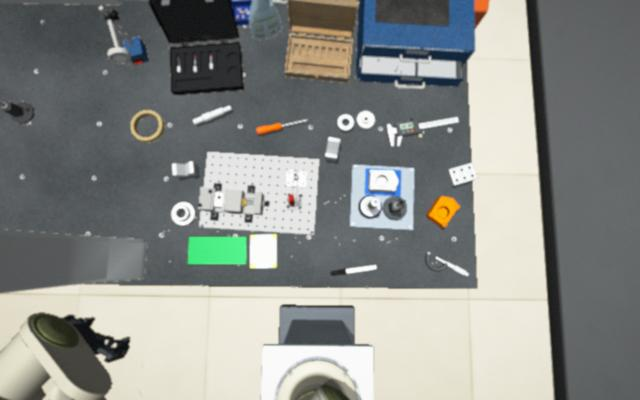

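```bash
python3 - <<'E'
from h import *
for n in("top","side"):
    r,d,ci=snap(n); cv2.imwrite(f"pics/{n}0.png",r[:,:,::-1]); np.savez(f"{n}0.npz",r=r,d=d)
    o,v=rays(ci,[[320,200]])
    print(n,np.round(ci["K"],1).tolist(),np.round(ci["D"],3),o.round(),v.round(2))
    if n=="top":
        c=r[140:280,160:480,::-1]; cv2.imwrite("pics/topc.png",cv2.resize(c,None,fx=2.5,fy=2.5,interpolation=cv2.INTER_CUBIC))
print(status.sense())
E
```

```text
top [[378.9, 0.0, 322.7], [0.0, 378.9, 198.6], [0.0, 0.0, 1.0]] [-0.012  0.     0.     0.     0.   ] [ 409.    9. 1134.] [[ 0.14 -0.01 -0.99]]
side [[405.5, 0.0, 320.4], [0.0, 405.5, 198.6], [0.0, 0.0, 1.0]] [-0.063  0.     0.     0.     0.   ] [ 313. -880.  768.] [[ 0.23  0.76 -0.61]]
{'time_s': 0.15, 'joints': array([ 8.87582686e-01,  3.13321251e-01,  1.49822646e+00,  3.96010077e-06,
        1.33101796e+00, -2.23405822e-01]), 'dq': array([ 3.33580148e-04, -2.47153995e-03, -2.80096789e-03,  5.75652908e-04,
        1.05138214e-04, -1.95224165e-05]), 'tau': array([ 1.67691956e-03, -4.12363887e+01, -2.59797943e+01, -2.13243175e-04,
        3.13281729e-03, -2.40679617e-05]), 'eef_pos': array([232.98219364, 470.44914434, 404.28016942]), 'ee_rot': array([-2.14792485e-04,  2.27884394e-01,  9.73688074e-01, -4.36530899e-04]), 'force': array([-0.77348134,  0.1546618 , -0.26068637]), 'wrist_torque': array([0.00757351, 0.01677589, 0.02386291]), 'grip_force': 0.0, 'grip_width': 0.9990531456729119}
```

View pics/side0.png

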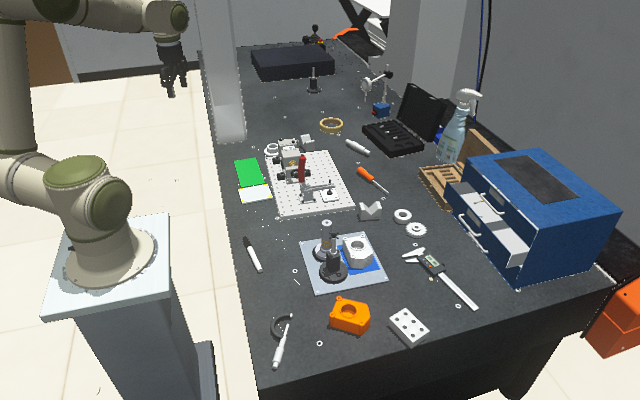

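View pics/topc.png

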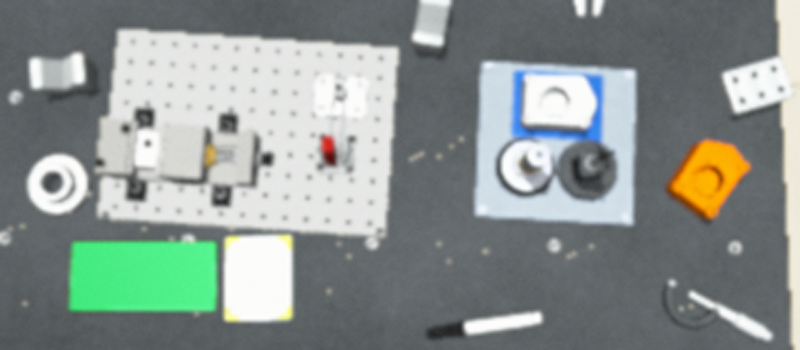

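```bash
cat > m.py <<'E'
from h import *
def blob(mask,ci,z,box=None):
    if box: 
        k=np.zeros_like(mask); k[box[1]:box[3],box[0]:box[2]]=1; mask=mask*k
    c=max(cv2.findContours(mask.astype(np.uint8),cv2.RETR_EXTERNAL,cv2.CHAIN_APPROX_NONE)[0],key=cv2.contourArea)
    p=onz(ci,c.reshape(-1,2).astype(float),z)[:,:2].astype(np.float32)
    (x,y),(w,h),a=cv2.minAreaRect(p); M=cv2.moments(p.reshape(-1,1,2))
    return np.round([x,y,w,h,a,M["m10"]/M["m00"],M["m01"]/M["m00"]],1)
def cloud(ci,d,box):
    u,v=np.meshgrid(np.arange(box[0],box[2]),np.arange(box[1],box[3])); uv=np.c_[u.ravel(),v.ravel()]
    return uv,depthpts(ci,uv,d)
E
python3 - <<'E'
from m import *
z=np.load("top0.npz"); r,d=z["r"],z["d"]; ci=camera_info("top")
z2=np.load("side0.npz"); r2,d2=z2["r"],z2["d"]; ci2=camera_info("side")
def hsv(r): return cv2.cvtColor(r,cv2.COLOR_RGB2HSV)
h=hsv(r);h2=hsv(r2)
g=lambda h:((h[...,0]>45)&(h[...,0]<80)&(h[...,1]>120)&(h[...,2]>80)).astype(np.uint8)
print("mat",blob(g(h),ci,3,(160,220,300,290)), blob(g(h2),ci2,3,(220,140,300,210)))
w=lambda h:((h[...,2]>150)).astype(np.uint8)
print("plate",blob(w(h),ci,8,(248,232,282,272)))
for uv in [(382,226),(355,226),(410,170),(356,170),(263,250),(217,250),(300,180),(410,226)]: print(uv,r[uv[1],uv[0]],h[uv[1],uv[0]])
bd=cv2.morphologyEx((h[...,2]>110).astype(np.uint8),cv2.MORPH_CLOSE,np.ones((9,9)))
print("board",blob(bd,ci,6,(343,155,422,236)))
# depth sanity
for nm,bx,(lo,hi) in [("flange hub",(165,195,205,232),(20,32)),("flange disc",(165,195,205,232),(6,14)),("rings",(335,105,380,135),(3,60)),
  ("housing",(350,160,415,200),(38,46)),("stands>90",(350,185,420,225),(90,140)),("post/master 60-90",(350,185,420,225),(60,90)),("foot",(350,185,420,225),(15,22)),("fixture",(195,150,322,238),(30,200))]:
    uv,p=cloud(ci,d,bx); m=(p[:,2]>lo)&(p[:,2]<hi); q=p[m]
    print(nm,m.sum(),q.min(0).round(),q.max(0).round(),np.median(q,0).round(1))
uv,p=cloud(ci,d,(100,230,280,275)); t=p[(abs(p[:,2])<30)]; print("z med",np.median(t[:,2]))
for n,rr in (("t",r[150:240,340:430]),("s",r2[210:300,290:395])): cv2.imwrite(f"pics/{n}c.png",cv2.resize(rr[...,::-1],None,fx=4.4,fy=4.4,interpolation=cv2.INTER_CUBIC))
a=cv2.imread("pics/tc.png");b=cv2.imread("pics/sc.png");b=cv2.resize(b,(400,396)); a=cv2.resize(a,(396,396)); cv2.imwrite("pics/two.png",np.hstack([a,b]))
E
```

```text
mat [416.7 299.4  81.8 172.5   0.8 416.2 299.6] [415.5 296.6  79.3 172.6   0.7 415.6 296.5]
plate [418.8 158.3 104.9  94.1   0.8 416.5 164.3]
(382, 226) [211 225 234] [102  25 234]
(355, 226) [163 175 186] [104  32 186]
(410, 170) [223 231 238] [104  16 238]
(356, 170) [205 221 229] [100  27 229]
(263, 250) [252 252 251] [ 30   1 252]
(217, 250) [ 76 239 136] [ 71 174 239]
(300, 180) [252 252 252] [  0   0 252]
(410, 226) [232 239 245] [104  14 245]
board [ 571.9 -179.2  217.1  220.4   87.8  573.1 -183.4]
flange hub 120 [488. 337.  20.] [543. 428.  32.] [523.6 403.2  26.2]
flange disc 235 [471. 340.   6.] [578. 450.  14.] [520.4 399.2   9.9]
rings 569 [ 778. -183.    3.] [874. -45.  24.] [ 818.8 -120.1   12.7]
housing 378 [ 598. -228.   38.] [ 660. -145.   46.] [ 628.8 -189.7   41.2]
stands>90 114 [ 537. -230.   91.] [ 566. -139.  135.] [ 551.3 -154.3  111.9]
post/master 60-90 99 [ 535. -233.   60.] [ 564. -138.   90.] [ 546.1 -212.3   69.8]
foot 432 [ 514. -260.   15.] [ 616. -124.   22.] [ 545.9 -201.5   18.5]
fixture 1851 [498.  43.  30.] [650. 337. 171.] [553.2 235.3  76.8]
z med 1.7947756398656338
```

View pics/two.png

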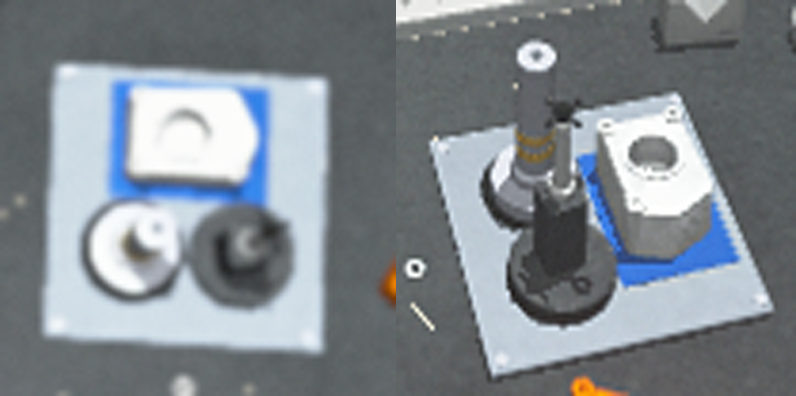

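```bash
python3 - <<'E'
from m import *
z=np.load("top0.npz"); r,d=z["r"],z["d"]; ci=camera_info("top")
z2=np.load("side0.npz"); r2,d2=z2["r"],z2["d"]; ci2=camera_info("side")
op=lambda m:cv2.morphologyEx(m.astype(np.uint8),cv2.MORPH_OPEN,np.ones((4,4)))
v=r.max(2);v2=r2.max(2)
print("plate",blob(op((v>160)&~((r[...,1]>r[...,0]*1.5))),ci,8,(246,234,284,275)))
print("plate side",blob(op((v2>170)&~((r2[...,1]>r2[...,0]*1.5))),ci2,8,(235,183,275,205)))
m=(v>125).astype(np.uint8)
print("board",blob(cv2.morphologyEx(m,cv2.MORPH_OPEN,np.ones((4,4))),ci,6,(345,158,420,236)))
m2=(v2>110)
print("board side",blob(op(m2),ci2,6,(295,225,392,296)))
bl=lambda r:((r[...,2].astype(int)-r[...,0]>90)).astype(np.uint8)
print("blue",blob(bl(r),ci,6,(360,160,405,205)))
def circ(P,R): # fit fixed-free circle on hull
    h=cv2.convexHull(P[:,:2].astype(np.float32)); (x,y),rad=cv2.minEnclosingCircle(h); return np.round([x,y,rad],1)
for nm,c,D,bx,(lo,hi),(cx,cy,rr) in [("hub top",ci,d,(165,195,205,232),(23,30),(524,402,30)),("hub s",ci2,d2,(255,135,300,170),(23,30),(524,402,30)),
 ("flange disc",ci,d,(165,195,205,232),(7,13),(520,400,42)),
 ("master top",ci,d,(350,185,420,225),(105,117),(545,-148,25)),("master top s",ci2,d2,(300,205,360,290),(107,117),(545,-148,25)),
 ("master foot",ci,d,(350,185,420,225),(14,22),(545,-145,37)),("post foot",ci,d,(350,185,420,225),(14,22),(545,-220,42)),
 ("post foot s",ci2,d2,(300,205,360,290),(15,21),(545,-220,42)),
 ("post blk top",ci,d,(350,185,420,225),(60,75),(545,-220,30)),("post rod s",ci2,d2,(300,205,360,290),(75,118),(545,-220,25)),("post blk s",ci2,d2,(300,205,360,290),(25,65),(545,-220,30)),("post tip",ci,d,(350,185,420,225),(118,140),(545,-220,40)),
 ("housing",ci,d,(350,155,415,205),(38,46),(628,-188,70))]:
    uv,p=cloud(c,D,bx); q=p[(p[:,2]>lo)&(p[:,2]<hi)&(np.hypot(p[:,0]-cx,p[:,1]-cy)<rr)]
    if len(q)<4: print(nm,len(q)); continue
    (x,y),s,a=cv2.minAreaRect(q[:,:2].astype(np.float32))
    print(nm,len(q),"circ",circ(q,0),"med",np.median(q,0).round(1),"rect",np.round([x,y,*s,a],1))
E
```

```text
plate [413.  161.7  99.8  79.3   1.7 413.  161.2]
plate side [417.6 155.9  96.   78.5   1.4 417.7 155.6]
board [ 580.9 -192.4  194.8  195.1   87.6  580.8 -192.4]
board side [ 583.6 -193.8  190.8  189.2   87.5  593.9 -197. ]
blue [ 628.4 -191.2  109.1   81.1   87.4  618.1 -192.6]
hub top 86 circ [523.5 406.2  22.2] med [522.4 405.5  26.7] rect [523.6 406.3  42.6  38.5  89.6]
hub s 33 circ [523.9 404.4  23.4] med [520.7 408.2  25.7] rect [523.3 405.5  40.2  39.9  27.7]
flange disc 183 circ [523.6 405.9  34.5] med [521.  400.2   9.9] rect [524.  406.7  65.8  66.7   0.6]
master top 70 circ [ 553.5 -151.    12.7] med [ 552.9 -151.4  111.1] rect [ 553.3 -150.7   23.5   24.1   23.5]
master top s 63 circ [ 551.8 -150.7   13.1] med [ 552.7 -153.1  109.8] rect [ 552.7 -150.9   25.7   22.5   72.6]
master foot 156 circ [ 553.  -151.2   29.5] med [ 543.5 -142.2   18.7] rect [ 551.5 -148.6   56.6   51.8   45. ]
post foot 276 circ [ 548.9 -218.8   40.5] med [ 543.6 -219.6   18.2] rect [ 549.8 -223.4   69.2   69.7   43.6]
post foot s 289 circ [ 546.5 -219.4   41.6] med [ 545.8 -233.6   16.8] rect [ 548.3 -226.1   66.5   70.3   51.4]
post blk top 68 circ [ 549.2 -218.6   17.3] med [ 545.3 -213.5   68.9] rect [ 549.2 -218.1   27.6   28.5    9.7]
post rod s 65 circ [ 548.1 -219.4    7.2] med [ 547.1 -221.6   93.2] rect [ 547.4 -220.8    7.7   14.3   61.4]
post blk s 170 circ [ 547.7 -219.4   18. ] med [ 542.7 -230.6   46.1] rect [ 548.4 -219.7   28.6   28.2    3.9]
post tip 28 circ [ 548.7 -218.6   13.1] med [ 549.4 -217.6  130. ] rect [ 548.7 -218.3   17.9   19.6   74.2]
housing 378 circ [ 627.3 -183.1   45.5] med [ 628.8 -189.7   41.2] rect [ 628.5 -187.    82.9   60.4   88.4]
```

```bash
cat > go.py <<'E'
# usage: go.py X Y Zgrasp yawdeg -> needed shift (tool axes, full-scale units) and turn
import sys,numpy as np
from scipy.spatial.transform import Rotation as R
from rig import status
s=status.sense(); q=s["ee_rot"]; Rm=R.from_quat([q[1],q[2],q[3],q[0]])
M=Rm.as_matrix(); yaw=np.degrees(np.arctan2(M[1,1],M[0,1])); X,Y,Z,W=map(float,sys.argv[1:5])
d=np.array([X,Y,Z+155])-s["eef_pos"]; w=np.radians(W); c,n=np.cos(w),np.sin(w)
T=np.array([[n,c,0],[-c,n,0],[0,0,-1]]).T
T=np.c_[np.cross([c,n,0],[0,0,-1]),[c,n,0],[0,0,-1]]
rv=Rm.inv()*R.from_matrix(T)
print("t",s["time_s"].__round__(2),"pos",s["eef_pos"].round(1),"graspz",round(s["eef_pos"][2]-155,1),"yaw",round(yaw,2),"shift",(M.T@d/100).round(3),"turn",(np.degrees(rv.as_rotvec())/45).round(3),"F",s["force"].round(1),"w",round(s["grip_width"]*85,1),"gf",round(s["grip_force"],1))
E
python3 -m crank '[[0,0,0,0,0,1,0],[0,0,0,0,0,1,0],[0,0,0,0,0,1,0],[0,0,0,0,0,1,0],[0,0,0,0,0,1,0],[0,0,0,0,0,1,0],[0,0,0,0,0,1,0]]'
python3 -m crank '[[0,0,0,0,0,0.46,0],[0,0,0,0,0,0.46,0],[0,0,0,0,0,0.46,0],[0,0,0,0,0,0.46,0]]'
python3 go.py 549 -219.5 250 -2
```

```text
time_s: 0.85
eef_pos: [233.0, 470.5, 404.5]
ee_rot: [-0.0, 0.583, 0.812, -0.0]
force: [0.5, 0.3, 0.3]
grip_width: 0.996
grip_force: 0.0
time_s: 1.25
eef_pos: [233.0, 470.5, 404.6]
ee_rot: [0.0, 0.719, 0.695, -0.0]
force: [0.0, 0.5, -0.6]
grip_width: 1.001
grip_force: 0.0
t 1.25 pos [233.  470.5 404.6] graspz 249.6 yaw -2.0 shift [-6.785e+00  3.399e+00 -3.000e-03] turn [-0.  0.  0.] F [ 0.   0.5 -0.6] w 85.1 gf 0.0
```

```bash

python3 -m crank '[[-0.2,0.4,0,0,0,0,0],[-0.5,0.8,0,0,0,0,0],[-0.8,1,0,0,0,0,0],[-1,1,0,0,0,0,0]]' | head -2
python3 -m crank '[[-0.2,0.4,0,0,0,0,0],[-0.5,0.8,0,0,0,0,0],[-0.8,1,0,0,0,0,0],[-1,1,0,0,0,0,0]]' | head -2
python3 -m crank '[[-0.4,0,0,0,0,0,0],[-0.8,0,0,0,0,0,0],[-1,0,0,0,0,0,0]]' | head -2
python3 -m crank '[[-0.4,0,0,0,0,0,0],[-0.8,0,0,0,0,0,0],[-1,0,0,0,0,0,0]]' | head -2
python3 -m crank '[[-0.4,0.2,0,0,0,0,0],[-0.8,0.4,0,0,0,0,0],[-1,0.6,0,0,0,0,0],[-1,0.7,0,0,0,0,0]]' | head -2
python3 -m crank '[[-0.4,0.2,0,0,0,0,0],[-0.8,0.4,0,0,0,0,0],[-1,0.6,0,0,0,0,0],[-1,0.7,0,0,0,0,0],[-1,0.7,0,0,0,0,0]]' | head -2
python3 go.py 549 -219.5 90 -2
python3 - <<'E'
from h import *
r,d,ci=snap("side"); cv2.imwrite("pics/s1.png",cv2.resize(r[150:330,220:460,::-1],None,fx=3,fy=3))
E
```

```text
time_s: 1.65
eef_pos: [331.3, 365.1, 404.3]
time_s: 2.05
eef_pos: [427.7, 261.4, 404.2]
time_s: 2.35
eef_pos: [421.9, 161.4, 404.7]
time_s: 2.65
eef_pos: [418.3, 61.4, 404.7]
time_s: 3.05
eef_pos: [486.0, -41.2, 404.4]
time_s: 3.55
eef_pos: [552.1, -141.0, 404.1]
t 3.55 pos [ 552.1 -141.   404.1] graspz 249.1 yaw -1.92 shift [-0.787 -0.003  1.59 ] turn [-0.001 -0.001  0.002] F [-0.1  1.6 -0.3] w 84.8 gf 0.0
```

View pics/s1.png

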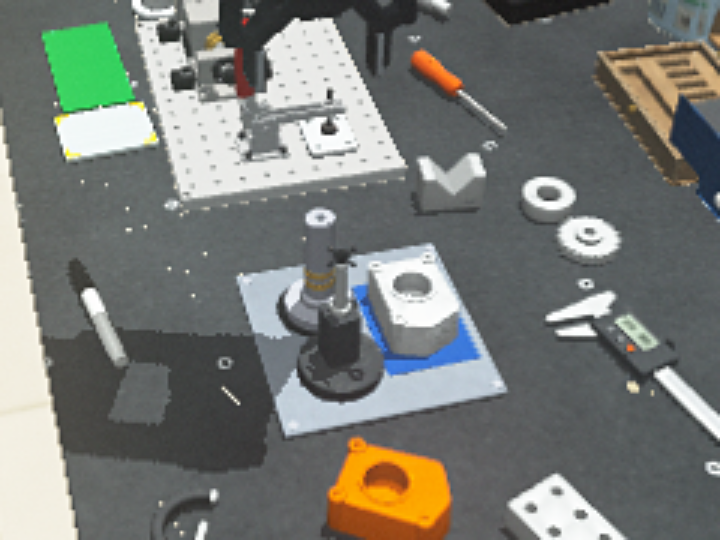

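```bash

python3 -m crank '[[-0.4,0,0,0,0,0,0],[-0.79,0,0,0,0,0,0],[-0.79,0,0.3,0,0,0,0],[-0.79,0,0.6,0,0,0,0],[-0.79,0,0.8,0,0,0,0],[-0.79,0,0.8,0,0,0,0]]' | head -2
python3 -m crank '[[0,0,0.2,0,0,0,0],[0,0,0.4,0,0,0,0],[0,0,0.6,0,0,0,0],[0,0,0.79,0,0,0,0],[0,0,0.79,0,0,0,0],[0,0,0.79,0,0,0,0]]' | head -2
python3 go.py 549 -219.5 90 -2
python3 -m crank '[[0,0,0,0,0,0,0.3],[0,0,0,0,0,0,0.5],[0,0,0,0,0,0,0.7],[0,0,0,0,0,0,0.9],[0,0,0,0,0,0,1],[0,0,0,0,0,0,1],[0,0,0,0,0,0,1],[0,0,0,0,0,0,1],[0,0,0,0,0,0,1],[0,0,0,0,0,0,1]]' 70
python3 go.py 549 -219.5 90 -2
```

```text
time_s: 4.2
eef_pos: [547.9, -219.0, 322.4]
time_s: 4.8
eef_pos: [548.8, -220.0, 247.3]
t 4.8 pos [ 548.8 -220.   247.3] graspz 92.3 yaw -1.99 shift [0.005 0.001 0.023] turn [0.002 0.001 0.   ] F [ 0.2 -0.1  0.1] w 85.3 gf 0.0
time_s: 5.8
eef_pos: [548.6, -220.3, 245.9]
ee_rot: [0.0, 0.72, 0.694, 0.0]
force: [2.7, 0.5, 2.8]
grip_width: 0.183
grip_force: 68.1
t 5.8 pos [ 548.6 -220.3  245.9] graspz 90.9 yaw -2.05 shift [0.008 0.003 0.009] turn [ 0.001  0.    -0.001] F [2.7 0.5 2.8] w 15.5 gf 68.1
```

```bash

python3 -m crank '[[0,0,-0.1,0,0,0,1],[0,0,-0.3,0,0,0,1],[0,0,-0.5,0,0,0,1],[0,0,-0.7,0,0,0,1],[0,0,-0.9,0,0,0,1],[0,0,-0.9,0,0,0,1]]'
python3 -m crank '[[0,-0.2,0,0,0,0,1],[0,-0.5,0,0,0,0,1],[0.1,-0.8,0,0,0,0,1],[0.3,-1,0,0,0,0,1],[0.6,-1,0,0,0,0,1],[0.9,-1,0,0,0,0,1],[1,-1,0,0,0,0,1]]' | head -2
python3 -m crank '[[0.3,-0.1,0,0,0,0,1],[0.6,-0.2,0,0,0,0,1],[0.9,-0.3,0,0,0,0,1],[1,-0.3,0,0,0,0,1]]' | head -2
python3 -m crank '[[0.4,0,0,0,0,0,1],[0.8,0,0,0,0,0,1],[1,0,0,0,0,0,1]]' | head -2
python3 -m crank '[[0.4,0,0,0,0,0,1],[0.8,0,0,0,0,0,1],[1,0,0,0,0,0,1]]' | head -2
python3 -m crank '[[0.4,0,0,0,0,0,1],[0.8,0,0,0,0,0,1],[1,0,0,0,0,0,1]]' 
python3 go.py 416 343 88 -2.05
```

```text
time_s: 6.4
eef_pos: [548.6, -220.3, 337.8]
ee_rot: [0.002, 0.72, 0.694, 0.0]
force: [0.2, 0.2, -6.0]
grip_width: 0.179
grip_force: 69.0
time_s: 7.1
eef_pos: [451.5, -114.5, 334.5]
time_s: 7.5
eef_pos: [424.6, -13.8, 334.7]
time_s: 7.8
eef_pos: [429.2, 86.1, 335.0]
time_s: 8.1
eef_pos: [432.9, 186.2, 334.9]
time_s: 8.4
eef_pos: [436.5, 286.2, 334.6]
ee_rot: [-0.0, 0.719, 0.695, -0.0]
force: [-0.1, -0.1, -7.2]
grip_width: 0.178
grip_force: 69.6
t 8.4 pos [436.5 286.2 334.6] graspz 179.6 yaw -1.96 shift [ 0.56  -0.223  0.917] turn [-0.001  0.     0.002] F [-0.1 -0.1 -7.2] w 15.2 gf 69.6
```

```bash

python3 -m crank '[[0.2,-0.1,0,0,0,0,1],[0.4,-0.2,0,0,0,0,1],[0.56,-0.22,0.1,0,0,0,1],[0.56,-0.22,0.3,0,0,0,1],[0.56,-0.22,0.5,0,0,0,1],[0.56,-0.22,0.7,0,0,0,1],[0.56,-0.22,0.8,0,0,0,1],[0.56,-0.22,0.86,0,0,0,1],[0.56,-0.22,0.86,0,0,0,1],[0.56,-0.22,0.86,0,0,0,1]]'
python3 go.py 416 343 88 -2.05
```

```text
time_s: 9.4
eef_pos: [416.8, 340.9, 250.3]
ee_rot: [0.0, 0.72, 0.694, 0.001]
force: [0.1, -0.1, -6.4]
grip_width: 0.177
grip_force: 69.4
t 9.4 pos [416.8 340.9 250.3] graspz 95.3 yaw -2.05 shift [ 0.021 -0.009  0.073] turn [ 0.001 -0.001 -0.   ] F [ 0.1 -0.1 -6.4] w 15.0 gf 69.4
```

```bash

python3 -m crank '[[0.02,0,0.03,0,0,0,1],[0.02,0,0.05,0,0,0,1],[0.02,0,0.06,0,0,0,1],[0.02,0,0.07,0,0,0,1],[0.02,0,0.07,0,0,0,1],[0.02,0,0.07,0,0,0,1]]'
python3 go.py 416 343 88 -2.05
```

```text
time_s: 10.0
eef_pos: [416.6, 342.9, 242.9]
ee_rot: [0.0, 0.72, 0.694, 0.0]
force: [0.1, -0.5, -3.5]
grip_width: 0.18
grip_force: 69.8
t 10.0 pos [416.6 342.9 242.9] graspz 87.9 yaw -2.05 shift [ 0.001 -0.006 -0.001] turn [ 0. -0.  0.] F [ 0.1 -0.5 -3.5] w 15.3 gf 69.8
```

```bash

python3 -m crank '[[0,0,0.005,0,0,0,0.8],[0,0,0.005,0,0,0,0.6],[0,0,0.005,0,0,0,0.3],[0,0,0,0,0,0,0],[0,0,0,0,0,0,0],[0,0,0,0,0,0,0],[0,0,-0.2,0,0,0,0],[0,0,-0.5,0,0,0,0],[0,0,-0.8,0,0,0,0],[0,0,-1,0,0,0,0],[0,0,-1,0,0,0,0]]'
python3 go.py 553 -151 85 -2
```

```text
time_s: 11.1
eef_pos: [416.8, 343.0, 345.4]
ee_rot: [0.001, 0.72, 0.694, 0.003]
force: [1.0, 0.8, -0.2]
grip_width: 1.001
grip_force: 0.0
t 11.1 pos [416.8 343.  345.4] graspz 190.4 yaw -2.04 shift [-4.891  1.532  1.048] turn [ 0.006 -0.003 -0.001] F [ 1.   0.8 -0.2] w 85.1 gf 0.0
```

```bash

python3 -m crank '[[-0.4,0,0,0,0,0,0],[-0.8,0,0,0,0,0,0],[-1,0,0,0,0,0,0]]' | head -2
python3 -m crank '[[-0.4,0,0,0,0,0,0],[-0.8,0,0,0,0,0,0],[-1,0,0,0,0,0,0]]' | head -2
python3 -m crank '[[-0.4,0,0,0,0,0,0],[-0.8,0,0,0,0,0,0],[-1,0,0,0,0,0,0]]' | head -2
python3 -m crank '[[-0.4,0.1,0,0,0,0,0],[-0.8,0.3,0,0,0,0,0],[-1,0.53,0,0,0,0,0],[-1,0.53,0,0,0,0,0]]' | head -2
python3 -m crank '[[-0.3,0.4,0,0,0,0,0],[-0.6,0.8,0,0,0,0,0],[-0.88,1,0,0,0,0,0],[-0.88,1,0,0,0,0,0],[-0.88,1,0,0,0,0,0],[-0.88,1,0,0,0,0,0]]' | head -2
python3 go.py 553 -151 85 -2
```

```text
time_s: 11.4
eef_pos: [412.5, 240.9, 341.5]
time_s: 11.7
eef_pos: [409.0, 140.9, 341.6]
time_s: 12.0
eef_pos: [405.4, 40.9, 341.8]
time_s: 12.4
eef_pos: [456.5, -61.2, 341.5]
time_s: 13.0
eef_pos: [551.5, -149.2, 342.3]
t 13.0 pos [ 551.5 -149.2  342.3] graspz 187.3 yaw -1.99 shift [-0.018  0.016  1.023] turn [-0.001 -0.001  0.   ] F [-0.8  0.2  0.1] w 85.1 gf 0.0
```

```bash
python3 - <<'E'
from m import *
r,d,ci=snap("side"); r1,d1,c1=snap("top")
cv2.imwrite("pics/s2.png",cv2.resize(r[120:300,220:400,::-1],None,fx=3,fy=3))
for nm,c,D,bx in (("top",c1,d1,(150,215,260,280)),("side",ci,d,(200,110,290,215))):
    uv,p=cloud(c,D,bx)
    for lo,hi in((11,19),(63,135)):
        q=p[(p[:,2]>lo)&(p[:,2]<hi)&(np.hypot(p[:,0]-416,p[:,1]-338)<50)]
        if len(q)>3: print(nm,lo,len(q),cv2.minEnclosingCircle(q[:,:2].astype(np.float32)),q[:,2].max())
E
```

```text
top 11 330 ((417.3164978027344, 338.8523864746094), 36.312477111816406) 18.94096801053206
top 63 120 ((416.634521484375, 344.1835021972656), 17.487157821655273) 131.33784412718524
side 11 138 ((415.77752685546875, 338.5810852050781), 36.42168426513672) 18.998496645622254
side 63 84 ((412.69769287109375, 343.2015075683594), 16.66646957397461) 129.10610568380923
```

View pics/s2.png

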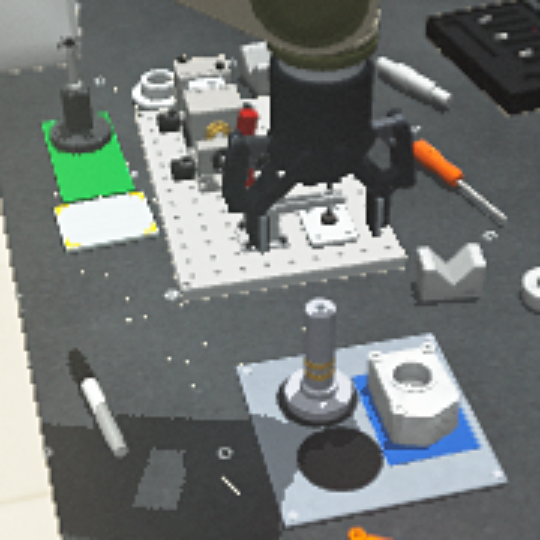

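```bash

python3 -m crank '[[-0.02,0.01,0.2,0,0,0,0],[-0.02,0.01,0.4,0,0,0,0],[-0.02,0.01,0.6,0,0,0,0],[-0.02,0.01,0.8,0,0,0,0],[-0.02,0.01,1,0,0,0,0],[-0.02,0.01,1,0,0,0,0],[-0.02,0.01,1,0,0,0,0]]' | head -4
python3 -m crank '[[0,0,0,0,0,0,0.3],[0,0,0,0,0,0,0.5],[0,0,0,0,0,0,0.7],[0,0,0,0,0,0,0.9],[0,0,0,0,0,0,1],[0,0,0,0,0,0,1],[0,0,0,0,0,0,1],[0,0,0,0,0,0,1],[0,0,0,0,0,0,1]]' 70
python3 go.py 553 -151 85 -2
python3 -m crank '[[0,0,-0.1,0,0,0,1],[0,0,-0.3,0,0,0,1],[0,0,-0.5,0,0,0,1],[0,0,-0.7,0,0,0,1],[0,0,-0.9,0,0,0,1],[0,0,-0.9,0,0,0,1]]'
python3 go.py 416 259 84 -2
```

```text
time_s: 13.8
eef_pos: [553.0, -152.0, 243.4]
ee_rot: [0.0, 0.719, 0.695, 0.0]
force: [0.0, 0.1, 0.1]
time_s: 14.7
eef_pos: [553.1, -152.4, 243.2]
ee_rot: [0.0, 0.72, 0.694, 0.0]
force: [0.8, 1.1, 5.4]
grip_width: 0.288
grip_force: 68.4
t 14.7 pos [ 553.1 -152.4  243.2] graspz 88.2 yaw -2.05 shift [ 0.014 -0.002  0.032] turn [ 0.001  0.    -0.001] F [0.8 1.1 5.4] w 24.5 gf 68.4
time_s: 15.3
eef_pos: [553.1, -152.4, 334.8]
ee_rot: [0.002, 0.72, 0.694, 0.0]
force: [-0.5, -0.6, -5.2]
grip_width: 0.291
grip_force: 69.6
t 15.3 pos [ 553.1 -152.4  334.8] graspz 179.8 yaw -2.04 shift [ 4.064 -1.519  0.947] turn [ 0.004  0.002 -0.001] F [-0.5 -0.6 -5.2] w 24.8 gf 69.6
```

```bash

python3 -m crank '[[0,-0.2,0,0,0,0,1],[0,-0.5,0,0,0,0,1],[0.1,-0.8,0,0,0,0,1],[0.4,-1,0,0,0,0,1],[0.7,-1,0,0,0,0,1],[1,-1,0,0,0,0,1],[1,-1,0,0,0,0,1]]' | head -2
python3 -m crank '[[0.3,-0.2,0,0,0,0,1],[0.6,-0.4,0,0,0,0,1],[0.9,-0.5,0,0,0,0,1],[1,-0.5,0,0,0,0,1]]' | head -2
python3 -m crank '[[0.4,0,0,0,0,0,1],[0.8,0,0,0,0,0,1],[1,0,0,0,0,0,1]]' | head -2
python3 -m crank '[[0.4,0,0,0,0,0,1],[0.7,0,0,0,0,0,1],[0.9,0,0,0,0,0,1],[1,0,0,0,0,0,1],[1,0,0,0,0,0,1]]' 
python3 go.py 416 257 85.2 -2.05
```

```text
time_s: 16.0
eef_pos: [455.9, -46.2, 331.5]
time_s: 16.4
eef_pos: [408.9, 54.5, 331.8]
time_s: 16.7
eef_pos: [413.9, 154.5, 331.9]
time_s: 17.2
eef_pos: [417.6, 253.0, 332.0]
ee_rot: [-0.0, 0.719, 0.695, -0.001]
force: [-0.3, -0.4, -5.3]
grip_width: 0.289
grip_force: 70.7
t 17.2 pos [417.6 253.  332. ] graspz 177.0 yaw -1.99 shift [ 0.04  -0.016  0.918] turn [-0.001  0.001  0.001] F [-0.3 -0.4 -5.3] w 24.6 gf 70.7
```

```bash

python3 -m crank '[[0.04,-0.02,0.2,0,0,0,1],[0.04,-0.02,0.4,0,0,0,1],[0.04,-0.02,0.6,0,0,0,1],[0.04,-0.02,0.8,0,0,0,1],[0.04,-0.02,0.86,0,0,0,1],[0.04,-0.02,0.88,0,0,0,1],[0.04,-0.02,0.9,0,0,0,1],[0.04,-0.02,0.91,0,0,0,1],[0.04,-0.02,0.92,0,0,0,1],[0.04,-0.02,0.92,0,0,0,1],[0.04,-0.02,0.92,0,0,0,1]]'
python3 go.py 416 257 85.2 -2.05
```

```text
time_s: 18.3
eef_pos: [415.5, 256.9, 240.9]
ee_rot: [0.0, 0.72, 0.694, 0.0]
force: [-0.8, -0.8, -5.4]
grip_width: 0.287
grip_force: 70.4
t 18.3 pos [415.5 256.9 240.9] graspz 85.9 yaw -2.04 shift [0.001 0.005 0.007] turn [ 0. -0.  0.] F [-0.8 -0.8 -5.4] w 24.4 gf 70.4
```

```bash

python3 -m crank '[[0,0,0.01,0,0,0,1],[0,0,0.01,0,0,0,1],[0,0,0.01,0,0,0,1]]' | sed -n '2p;4p'
python3 -m crank '[[0,0,0.01,0,0,0,1],[0,0,0.01,0,0,0,1],[0,0,0.01,0,0,0,1]]'| sed -n '2p;4p'
```

```text
eef_pos: [415.6, 256.9, 240.2]
force: [0.6, -0.3, 3.1]
eef_pos: [415.7, 256.9, 240.1]
force: [-3.2, -2.8, 14.7]
```

Contact with the mat. Release, rise, and move to the housing.

```bash

python3 -m crank '[[0,0,-0.005,0,0,0,0.8],[0,0,-0.005,0,0,0,0.6],[0,0,-0.005,0,0,0,0.3],[0,0,-0.005,0,0,0,0],[0,0,-0.005,0,0,0,0],[0,0,-0.005,0,0,0,0],[0,0,-0.2,0,0,0,0],[0,0,-0.5,0,0,0,0],[0,0,-0.8,0,0,0,0],[0,0,-1,0,0,0,0],[0,0,-1,0,0,0,0]]'|head -2
python3 -m crank '[[-0.4,0,0,0,0,0,0],[-0.8,0,0,0,0,0,0],[-1,0,0,0,0,0,0]]' | head -2
python3 -m crank '[[-0.4,0,0,0,0,0,0],[-0.8,0,0,0,0,0,0],[-1,0,0,0,0,0,0]]' | head -2
python3 - <<'E'
from m import *
r,d,ci=snap("side"); r1,d1,c1=snap("top")
for nm,c,D,bx in (("top",c1,d1,(150,215,260,280)),("side",ci,d,(200,110,290,215))):
    uv,p=cloud(c,D,bx)
    for nn,yy in(("post",338),("master",257)):
      for lo,hi in((11,19),(63,135)):
        q=p[(p[:,2]>lo)&(p[:,2]<hi)&(np.hypot(p[:,0]-416,p[:,1]-yy)<40)]
        if len(q)>3: print(nm,nn,lo,len(q),cv2.minEnclosingCircle(q[:,:2].astype(np.float32)),q[:,2].max())
c=ci;D=d
uv,p=cloud(c1,d1,(350,155,415,205)); q=p[(p[:,2]>37)&(p[:,2]<47)]; print("housing top",cv2.minAreaRect(q[:,:2].astype(np.float32)))
uv,p=cloud(ci,d,(320,210,392,296)); q=p[(p[:,2]>37)&(p[:,2]<47)]; print("housing side",cv2.minAreaRect(q[:,:2].astype(np.float32)))
for n,x in (("top",r1),("side",r)):
    m=((x[...,2].astype(int)-x[...,0]>90)).astype(np.uint8)
    print("blue",n,blob(m,camera_info(n),6,(360,160,405,205) if n=="top" else (320,215,392,296)))
E
python3 go.py 628.5 -187 60 -2
```

```text
time_s: 20.0
eef_pos: [415.8, 257.0, 341.1]
time_s: 20.3
eef_pos: [411.5, 155.0, 337.6]
time_s: 20.6
eef_pos: [408.0, 54.8, 337.7]
top post 11 317 ((417.0245056152344, 338.7994079589844), 36.290794372558594) 18.91457154934892
top post 63 120 ((416.1303405761719, 344.9021911621094), 16.877758026123047) 130.3784337718488
top master 11 170 ((415.09112548828125, 258.00225830078125), 29.9198055267334) 18.898429045286093
top master 63 105 ((415.88470458984375, 257.80535888671875), 13.208481788635254) 112.64156958926174
side post 11 85 ((417.33184814453125, 337.2743225097656), 38.45853805541992) 18.068261610164768
side post 63 7 ((407.4424133300781, 341.9363098144531), 7.3286919593811035) 71.95951259271817
side master 11 92 ((411.218505859375, 256.864990234375), 33.45549011230469) 18.9458891383872
side master 63 120 ((413.5858459472656, 256.2994384765625), 13.561700820922852) 109.74374901758677
housing top ((628.4788208007812, -187.20103454589844), (82.88134002685547, 61.04928970336914), 87.79100036621094)
housing side ((638.073486328125, -135.27728271484375), (192.68106079101562, 70.03781127929688), 77.55594635009766)
blue top [ 628.  -191.1  109.6   81.4   87.1  617.7 -193.1]
blue side [ 626.6 -191.   109.3   80.8   87.7  623.7 -220.8]
t 20.7 pos [408.2  55.2 337.8] graspz 182.8 yaw -2.24 shift [-2.334  2.297  1.225] turn [-0.002  0.    -0.005] F [ 1.2 -0.5 -0.5] w 85.2 gf 0.0
```

```bash

python3 -m crank '[[-0.4,0.1,0,0,0,0,0],[-0.8,0.3,0,0,0,0,0],[-1,0.53,0,0,0,0,0],[-1,0.6,0,0,0,0,0]]' | head -2
python3 -m crank '[[-0.3,0.3,0,0,0,0,0],[-0.6,0.6,0,0,0,0,0],[-0.9,0.9,0,0,0,0,0],[-1,1,0,0,0,0,0],[-1,1,0,0,0,0,0]]' | head -2
python3 -m crank '[[-0.2,0.3,0,0,0,0,0],[-0.35,0.6,0,0,0,0,0],[-0.35,0.7,0.2,0,0,0,0],[-0.35,0.7,0.4,0,0,0,0],[-0.35,0.7,0.7,0,0,0,0],[-0.35,0.7,0.9,0,0,0,0],[-0.35,0.7,0.9,0,0,0,0],[-0.35,0.7,0.9,0,0,0,0]]' | head -2
python3 go.py 628.5 -188 26 -2.2
```

```text
time_s: 21.1
eef_pos: [466.1, -46.6, 337.8]
time_s: 21.6
eef_pos: [562.0, -148.4, 337.2]
time_s: 22.4
eef_pos: [629.9, -184.8, 249.3]
t 22.4 pos [ 629.9 -184.8  249.3] graspz 94.3 yaw -1.98 shift [-0.032 -0.013  0.683] turn [-0.    -0.     0.005] F [ 0.3  0.8 -0.8] w 84.8 gf 0.0
```

```bash

python3 -m crank '[[-0.03,-0.01,0.1,0,0,0,0],[-0.03,-0.01,0.2,0,0,0,0],[-0.03,-0.01,0.3,0,0,0,0],[-0.03,-0.01,0.4,0,0,0,0],[-0.03,-0.01,0.5,0,0,0,0],[-0.03,-0.01,0.58,0,0,0,0],[-0.03,-0.01,0.64,0,0,0,0],[-0.03,-0.01,0.68,0,0,0,0],[-0.03,-0.01,0.68,0,0,0,0],[-0.03,-0.01,0.68,0,0,0,0]]' | sed -n '2p;4p'
python3 go.py 628.5 -188 26 -2.2
python3 -m crank '[[0,0,0,0,0,0,0.1],[0,0,0,0,0,0,0.2],[0,0,0,0,0,0,0.3],[0,0,0,0,0,0,0.4],[0,0,0,0,0,0,0.6],[0,0,0,0,0,0,1],[0,0,0,0,0,0,1],[0,0,0,0,0,0,1],[0,0,0,0,0,0,1]]' 100
python3 - <<'E'
from h import *
r,d,ci=snap("side"); cv2.imwrite("pics/s3.png",cv2.resize(r[180:310,280:420,::-1],None,fx=4,fy=4))
E
```

```text
eef_pos: [628.8, -189.1, 181.0]
force: [0.2, -0.1, -0.1]
t 23.4 pos [ 628.8 -189.1  181. ] graspz 26.0 yaw -2.04 shift [ 0.011 -0.004 -0.   ] turn [0.001 0.    0.003] F [ 0.2 -0.1 -0.1] w 84.8 gf 0.0
time_s: 24.3
eef_pos: [629.0, -189.1, 182.2]
ee_rot: [0.001, 0.72, 0.694, 0.0]
force: [-1.4, 1.0, 8.4]
grip_width: 0.681
grip_force: 107.9
```

View pics/s3.png

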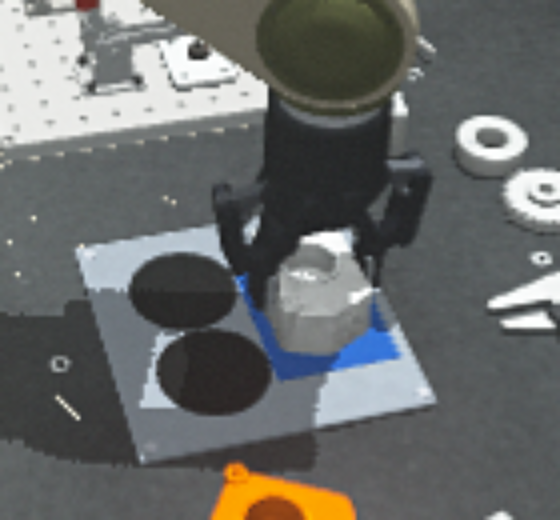

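```bash

python3 -m crank '[[0,0,-0.1,0,0,0,1],[0,0,-0.2,0,0,0,1],[0,0,-0.3,0,0,0,1],[0,0,-0.4,0,0,0,1],[0,0,-0.5,0,0,0,1],[0,0,-0.6,0,0,0,1],[0,0,-0.7,0,0,0,1],[0,0,-0.7,0,0,0,1]]'
python3 - <<'E'
from m import *
r,d,ci=snap("side"); cv2.imwrite("pics/s4.png",cv2.resize(r[150:310,260:420,::-1],None,fx=4,fy=3.7))
r,d,ci=snap("top"); uv,p=cloud(ci,d,(340,140,430,225))
q=p[(p[:,2]>100)&(p[:,2]<118)&(abs(p[:,0]-629)<60)]; print(len(q), cv2.minAreaRect(q[:,:2].astype(np.float32)) if len(q) else 0)
E
python3 go.py 416 159 90 -2
```

```text
time_s: 25.15
eef_pos: [629.0, -189.2, 252.6]
ee_rot: [0.001, 0.72, 0.694, 0.0]
force: [-0.3, -0.1, -3.8]
grip_width: 0.676
grip_force: 108.4
0 0
t 25.25 pos [ 628.6 -189.   250.6] graspz 95.6 yaw -2.04 shift [ 3.402 -2.249  0.057] turn [-0.    -0.    -0.001] F [-0.3  0.8 -6.1] w 57.4 gf 108.3
```

View pics/s4.png

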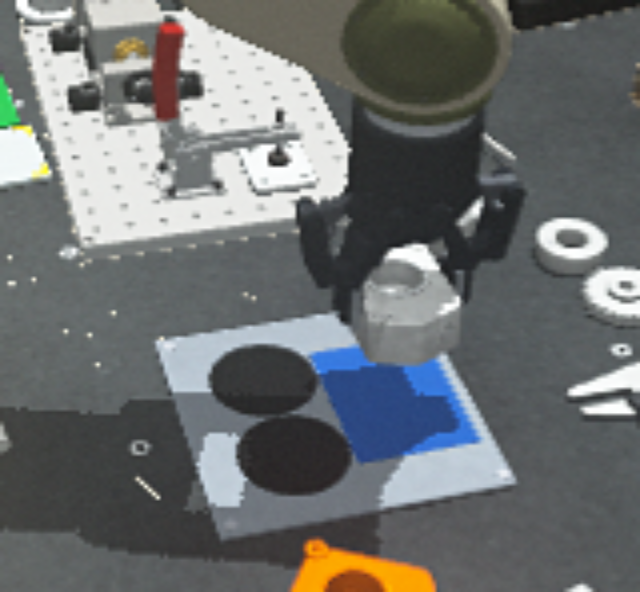

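```bash

python3 -m crank '[[0,-0.2,-0.1,0,0,0,1],[0,-0.5,-0.2,0,0,0,1],[0,-0.8,-0.2,0,0,0,1],[0,-1,-0.2,0,0,0,1]]' | head -2
python3 -m crank '[[0,-0.3,0,0,0,0,1],[0.1,-0.6,0,0,0,0,1],[0.3,-0.9,0,0,0,0,1],[0.6,-1,0,0,0,0,1],[0.9,-1,0,0,0,0,1],[1,-1,0,0,0,0,1]]' | head -2
python3 -m crank '[[0.2,0,0,0,0,0.16,1],[0.4,-0.1,0,0,0,0.32,1],[0.6,-0.2,0,0,0,0.48,1],[0.8,-0.2,0,0,0,0.64,1],[1,-0.2,0,0,0,0.8,1],[1,-0.2,0,0,0,0.96,1],[1,-0.2,0,0,0,0.96,1],[1,-0.2,0,0,0,0.96,1]]'
python3 go.py 415 158.5 90 -88.5
```

```text
time_s: 25.65
eef_pos: [527.1, -185.2, 270.4]
time_s: 26.25
eef_pos: [431.9, -80.0, 270.5]
time_s: 27.05
eef_pos: [416.1, 18.4, 270.6]
ee_rot: [0.0, 0.924, 0.382, -0.0]
force: [-0.4, 0.4, -5.7]
grip_width: 0.677
grip_force: 108.8
t 27.05 pos [416.1  18.4 270.6] graspz 115.6 yaw -45.07 shift [ 0.982 -1.     0.256] turn [0.    0.    0.965] F [-0.4  0.4 -5.7] w 57.5 gf 108.8
```

```bash

python3 -m crank '[[0.2,-0.2,0,0,0,0.16,1],[0.4,-0.4,0,0,0,0.32,1],[0.6,-0.6,0,0,0,0.48,1],[0.8,-0.8,0,0,0,0.64,1],[0.98,-1,0,0,0,0.8,1],[0.98,-1,0,0,0,0.96,1],[0.98,-1,0,0,0,0.96,1],[0.98,-1,0,0,0,0.96,1]]'
python3 go.py 415 158.5 29 -88.5
python3 - <<'E'
from m import *
r,d,ci=snap("side"); cv2.imwrite("pics/s5.png",cv2.resize(r[80:220,200:340,::-1],None,fx=4,fy=4))
E
```

```text
time_s: 27.85
eef_pos: [415.3, 158.2, 270.6]
ee_rot: [0.0, 1.0, 0.016, -0.0]
force: [0.2, 0.0, -5.0]
grip_width: 0.679
grip_force: 108.9
t 27.85 pos [415.3 158.2 270.6] graspz 115.6 yaw -88.21 shift [-0.003 -0.003  0.866] turn [0.    0.    0.006] F [ 0.2  0.  -5. ] w 57.7 gf 108.9
```

View pics/s5.png

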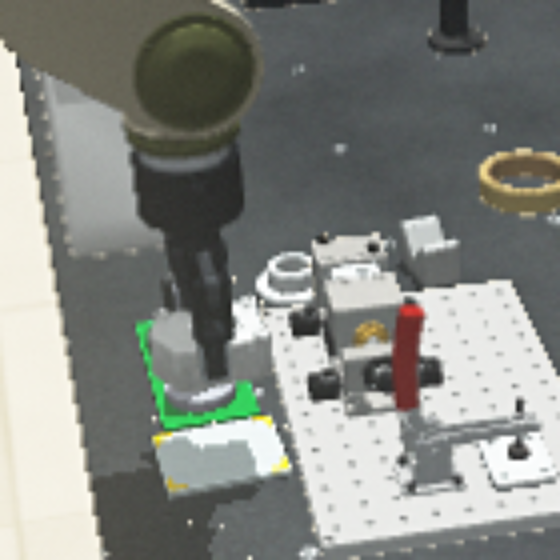

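```bash

python3 -m crank '[[0,0,0.15,0,0,0,1],[0,0,0.3,0,0,0,1],[0,0,0.45,0,0,0,1],[0,0,0.6,0,0,0,1],[0,0,0.72,0,0,0,1],[0,0,0.8,0,0,0,1],[0,0,0.83,0,0,0,1],[0,0,0.84,0,0,0,1],[0,0,0.84,0,0,0,1],[0,0,0.84,0,0,0,1]]'|sed -n '2p;4p'
python3 -m crank '[[0,0,0.01,0,0,0,1],[0,0,0.01,0,0,0,1],[0,0,0.01,0,0,0,1]]' | sed -n '2p;4p'
python3 -m crank '[[0,0,0.01,0,0,0,1],[0,0,0.01,0,0,0,1],[0,0,0.01,0,0,0,1]]'| sed -n '2p;4p'
```

```text
eef_pos: [415.3, 158.7, 187.1]
force: [0.6, 0.6, -5.2]
eef_pos: [415.2, 158.7, 185.8]
force: [0.6, -0.9, -5.0]
eef_pos: [415.2, 158.7, 184.7]
force: [1.3, -0.4, -4.8]
```

```bash

python3 -m crank '[[0,0,0.01,0,0,0,1],[0,0,0.01,0,0,0,1],[0,0,0.01,0,0,0,1]]' | sed -n '2p;4p'
python3 -m crank '[[0,0,0.01,0,0,0,1],[0,0,0.01,0,0,0,1],[0,0,0.01,0,0,0,1]]'| sed -n '2p;4p'
```

```text
eef_pos: [415.2, 158.7, 184.2]
force: [-2.6, -0.5, 5.7]
eef_pos: [415.2, 158.7, 184.2]
force: [-9.1, -1.3, 22.2]
```

```bash

python3 -m crank '[[0,0,-0.01,0,0,0,0.6],[0,0,-0.01,0,0,0,0.4],[0,0,-0.01,0,0,0,0.2],[0,0,-0.01,0,0,0,0],[0,0,-0.01,0,0,0,0],[0,0,-0.01,0,0,0,0],[0,0,-0.2,0,0,0,0],[0,0,-0.5,0,0,0,0],[0,0,-0.8,0,0,0,0],[0,0,-1,0,0,0,0],[0,0,-1,0,0,0,0]]'
python3 -m crank '[[0,0,-0.2,0,0,-0.19,0],[0,0,-0.5,0,0,-0.38,0],[0,0,-0.8,0,0,-0.57,0],[0,0,-0.8,0,0,-0.76,0],[0,0,-0.8,0,0,-0.96,0],[0,0,-0.8,0,0,-0.96,0],[0,0,-0.8,0,0,-0.96,0]]' | head -2
python3 -m crank '[[0,0,0,0,0,-0.19,0],[0,0,0,0,0,-0.38,0],[0,0,0,0,0,-0.57,0],[0,0,0,0,0,-0.76,0],[0,0,0,0,0,-0.96,0],[0,0,0,0,0,-0.96,0],[0,0,0,0,0,-0.96,0]]' | head -2
python3 go.py 523.6 405.8 60 -2
```

```text
time_s: 31.2
eef_pos: [415.6, 158.8, 284.9]
ee_rot: [-0.0, 1.0, 0.014, 0.003]
force: [-0.3, 0.4, -0.1]
grip_width: 1.002
grip_force: 0.0
time_s: 31.9
eef_pos: [415.2, 158.7, 361.9]
time_s: 32.6
eef_pos: [415.2, 158.7, 362.4]
t 32.6 pos [415.2 158.7 362.4] graspz 207.4 yaw -2.36 shift [2.514 0.982 1.473] turn [-0.001  0.    -0.008] F [-0.3  0.7 -0.4] w 85.1 gf 0.0
```

```bash

python3 -m crank '[[0.4,0,0,0,0,0,0],[0.8,0,0,0,0,0,0],[1,0,0,0,0,0,0]]' | head -2
python3 -m crank '[[0.4,0.1,0,0,0,0,0],[0.8,0.3,0,0,0,0,0],[1,0.5,0,0,0,0,0],[1,0.5,0,0,0,0,0]]' | head -2
python3 -m crank '[[0.2,0.2,0,0,0,0,0],[0.5,0.4,0,0,0,0,0],[0.5,0.48,0,0,0,0,0],[0.5,0.48,0,0,0,0,0],[0.5,0.48,0,0,0,0,0]]' | head -2
python3 go.py 523.6 405.8 60 -2
python3 - <<'E'
from m import *
for n,bx in (("top",(235,225,300,285)),("side",(225,165,290,215))):
    r,d,ci=snap(n); uv,p=cloud(ci,d,bx); q=p[(p[:,2]>39)&(p[:,2]<49)&(abs(p[:,1]-158)<60)]; print(n,len(q),cv2.minAreaRect(q[:,:2].astype(np.float32)),q[:,2].min(),q[:,2].max())
    cv2.imwrite(f"pics/h_{n}.png",cv2.resize(r[bx[1]-25:bx[3]+15,bx[0]-60:bx[2]+20,::-1],(400,300)))
cv2.imwrite("pics/h6.png",np.hstack([cv2.imread("pics/h_top.png"),cv2.imread("pics/h_side.png")]))
E
```

```text
time_s: 32.9
eef_pos: [418.5, 260.7, 362.5]
time_s: 33.3
eef_pos: [473.4, 358.5, 361.5]
time_s: 33.8
eef_pos: [521.7, 404.2, 362.6]
t 33.8 pos [521.7 404.2 362.6] graspz 207.6 yaw -2.17 shift [0.018 0.019 1.476] turn [-0.001  0.001 -0.004] F [ 0.2 -1.1 -0.3] w 85.1 gf 0.0
top 445 ((416.8602294921875, 158.07566833496094), (81.91836547851562, 61.61138916015625), 0.785789966583252) 39.01831510568945 48.973845633386645
side 227 ((452.4718017578125, 158.03025817871094), (154.07125854492188, 62.610450744628906), 1.5333788394927979) 39.00252224021574 48.3316635473318
```

View pics/h6.png

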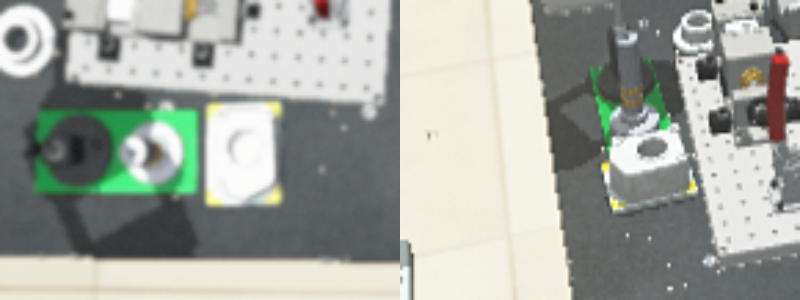

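```bash

python3 -m crank '[[0.02,0.02,0.2,0,0,0,0],[0.02,0.02,0.5,0,0,0,0],[0.02,0.02,0.8,0,0,0,0],[0.02,0.02,1,0,0,0,0],[0.02,0.02,1,0,0,0,0]]'|sed -n '2p;4p'
python3 -m crank '[[0,0,0.2,0,0,0,0],[0,0,0.4,0,0,0,0],[0,0,0.55,0,0,0,0],[0,0,0.65,0,0,0,0],[0,0,0.72,0,0,0,0],[0,0,0.78,0,0,0,0],[0,0,0.78,0,0,0,0],[0,0,0.78,0,0,0,0]]'|sed -n '2p;4p'
python3 go.py 523.6 405.8 28 -2
python3 - <<'E'
from m import *
r,d,ci=snap("side"); cv2.imwrite("pics/s7.png",cv2.resize(r[80:190,220:340,::-1],None,fx=5,fy=5))
E
```

```text
eef_pos: [523.3, 406.3, 260.2]
force: [-0.3, 0.3, 0.1]
eef_pos: [524.2, 407.0, 185.2]
force: [0.2, 0.0, -0.5]
t 35.2 pos [524.2 407.  185.2] graspz 30.2 yaw -2.04 shift [-0.012 -0.006  0.022] turn [ 0.001 -0.    -0.001] F [ 0.2  0.  -0.5] w 85.0 gf 0.0
```

View pics/s7.png

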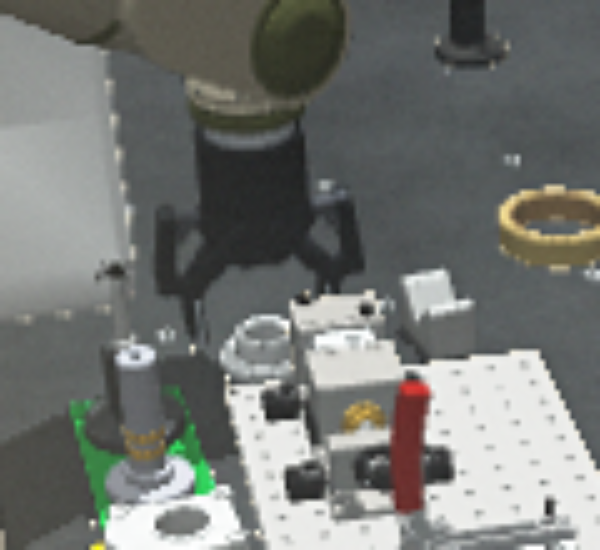

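```bash

python3 -m crank '[[-0.01,-0.01,0.02,0,0,0,0.2],[-0.01,-0.01,0.02,0,0,0,0.4],[-0.01,-0.01,0.02,0,0,0,0.6],[-0.01,-0.01,0.02,0,0,0,0.8],[-0.01,-0.01,0.02,0,0,0,1],[-0.01,-0.01,0.02,0,0,0,1],[-0.01,-0.01,0.02,0,0,0,1],[-0.01,-0.01,0.02,0,0,0,1],[-0.01,-0.01,0.02,0,0,0,1]]' 80
python3 -m crank '[[0,0,-0.05,0,0,0,1],[0,0,-0.1,0,0,0,1],[0,0,-0.2,0,0,0,1],[0,0,-0.3,0,0,0,1],[0,0,-0.3,0,0,0,1],[0,0,-0.3,0,0,0,1]]'
python3 - <<'E'
from m import *
r,d,ci=snap("side"); cv2.imwrite("pics/s8.png",cv2.resize(r[80:190,220:340,::-1],None,fx=5,fy=5))
E
```

```text
time_s: 36.15
eef_pos: [523.3, 406.1, 183.7]
ee_rot: [0.0, 0.72, 0.694, 0.001]
force: [-1.2, -1.0, 6.0]
grip_width: 0.481
grip_force: 82.2
time_s: 36.75
eef_pos: [523.0, 406.0, 213.0]
ee_rot: [0.0, 0.72, 0.694, 0.0]
force: [-1.5, 0.4, -3.1]
grip_width: 0.486
grip_force: 81.7
```

View pics/s8.png

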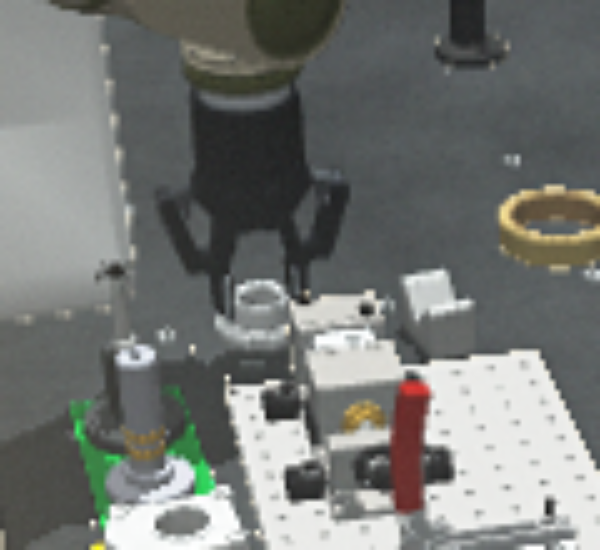

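```bash

python3 -m crank '[[0,0,-0.3,0,0,0,1],[0,0,-0.6,0,0,0,1],[0,0,-0.9,0,0,0,1],[0,0,-1,0,0,0,1],[0,0,-1,0,0,0,1]]'|sed -n '2p;6p'
python3 -m crank '[[0,0,-0.3,0,0,0,1],[0,0,-0.6,0,0,0,1],[0,0,-0.8,0,0,0,1],[0,0,-0.8,0,0,0,1],[0,0,-0.8,0,0,0,1]]'|sed -n '2p;6p'
python3 -m crank '[[-0.3,0,0,0,0,0,1],[-0.6,0,0,0,0,0,1],[-0.9,0.1,0,0,0,0,1],[-1,0.2,0,0,0,0,1]]'|sed -n '2p;6p'
python3 -m crank '[[-0.3,0.1,0,0,0,0,1],[-0.6,0.1,0,0,0,0,1],[-0.9,0.2,0,0,0,0,1],[-1,0.2,0,0,0,0,1]]'|sed -n '2p;6p'
python3 -m crank '[[-0.3,0.1,0,0,0,0,1],[-0.6,0.1,0,0,0,0,1],[-0.9,0.2,0,0,0,0,1],[-1,0.2,0,0,0,0,1]]'|sed -n '2p;6p'
python3 -m crank '[[-0.3,0.1,0,0,0,0,1],[-0.6,0.1,0,0,0,0,1],[-0.9,0.2,0,0,0,0,1],[-1,0.2,0,0,0,0,1]]'|sed -n '2p;6p'
python3 -m crank '[[-0.3,0.1,0,0,0,0,1],[-0.6,0.1,0,0,0,0,1],[-0.9,0.2,0,0,0,0,1],[-1,0.2,0,0,0,0,1],[-1,0.2,0,0,0,0,1]]'|sed -n '2p;6p'
python3 go.py 627.5 -191.5 35 -2
```

```text
eef_pos: [523.1, 406.0, 313.3]
grip_force: 82.7
eef_pos: [523.1, 406.0, 390.0]
grip_force: 82.7
eef_pos: [539.9, 303.2, 390.4]
grip_force: 82.7
eef_pos: [556.9, 202.5, 390.7]
grip_force: 82.7
eef_pos: [573.1, 102.2, 391.1]
grip_force: 82.7
eef_pos: [589.3, 1.7, 391.3]
grip_force: 82.7
eef_pos: [605.2, -97.5, 391.7]
grip_force: 82.7
t 39.9 pos [605.2 -97.5 391.7] graspz 236.7 yaw -2.1 shift [-0.933  0.26   2.015] turn [-0.002 -0.001 -0.002] F [ 0.2 -0.2 -4.5] w 40.9 gf 82.7
```

```bash

python3 -m crank '[[-0.3,0.1,0,0,0,0,1],[-0.6,0.2,0,0,0,0,1],[-0.93,0.26,0,0,0,0,1],[-0.93,0.26,0.3,0,0,0,1],[-0.93,0.26,0.6,0,0,0,1],[-0.93,0.26,0.9,0,0,0,1],[-0.93,0.26,1,0,0,0,1]]'|sed -n '2p;6p'
python3 -m crank '[[0,0,0.3,0,0,0,1],[0,0,0.6,0,0,0,1],[0,0,0.8,0,0,0,1],[0,0,0.9,0,0,0,1],[0,0,0.95,0,0,0,1],[0,0,0.95,0,0,0,1],[0,0,0.95,0,0,0,1]]'|sed -n '2p;4p'
python3 go.py 627.5 -191.5 34.5 -2
```

```text
eef_pos: [627.6, -189.1, 289.1]
grip_force: 82.7
eef_pos: [628.2, -191.1, 199.0]
force: [-0.7, 0.3, -3.5]
t 41.3 pos [ 628.2 -191.1  199. ] graspz 44.0 yaw -2.03 shift [-0.004 -0.007  0.095] turn [ 0.002  0.001 -0.001] F [-0.7  0.3 -3.5] w 40.4 gf 82.7
```

```bash

python3 -m crank '[[0,-0.01,0.03,0,0,0,1],[0,-0.01,0.06,0,0,0,1],[0,-0.01,0.08,0,0,0,1],[0,-0.01,0.08,0,0,0,1],[0,-0.01,0.08,0,0,0,1]]'|sed -n '2p;4p'
python3 -m crank '[[0,0,0.01,0,0,0,1],[0,0,0.01,0,0,0,1],[0,0,0.01,0,0,0,1]]' | sed -n '2p;4p'
python3 -m crank '[[0,0,0.01,0,0,0,1],[0,0,0.01,0,0,0,1],[0,0,0.01,0,0,0,1]]'| sed -n '2p;4p'
```

```text
eef_pos: [626.9, -191.2, 189.8]
force: [-0.6, -0.3, -2.5]
eef_pos: [626.9, -191.1, 189.7]
force: [-3.9, 1.9, 5.4]
eef_pos: [626.9, -191.1, 189.7]
force: [-7.9, 2.8, 11.9]
```

```bash

python3 -m crank '[[0,0,-0.01,0,0,0,0.3],[0,0,-0.01,0,0,0,0.2],[0,0,-0.01,0,0,0,0],[0,0,-0.01,0,0,0,0],[0,0,-0.01,0,0,0,0],[0,0,-0.01,0,0,0,0],[0,0,-0.2,0,0,0,0],[0,0,-0.5,0,0,0,0],[0,0,-0.8,0,0,0,0],[0,0,-1,0,0,0,0],[0,0,-1,0,0,0,0]]'|sed -n '2p;5p'
python3 -m crank '[[0,0,-0.3,0,0,0,0],[0,-0.2,-0.6,0,0,0,0],[0,-0.5,-0.6,0,0,0,0],[0,-0.8,-0.6,0,0,0,0],[0.2,-1,-0.6,0,0,0,0],[0.5,-1,-0.6,0,0,0,0],[0.8,-1,-0.6,0,0,0,0],[1,-1,-0.6,0,0,0,0]]'|sed -n '2p'
python3 -m crank '[[0.3,-0.3,0,0,0,0,0],[0.6,-0.6,0,0,0,0,0],[0.9,-0.9,0,0,0,0,0],[1,-1,0,0,0,0,0],[1,-1,0,0,0,0,0]]'|sed -n '2p'
python3 -m crank '[[0.4,0,0,0,0,0,0],[0.8,0,0,0,0,0,0],[1,0,0,0,0,0,0]]'|sed -n '2p'
python3 - <<'E'
from m import *
for n,bx in (("top",(350,155,415,215)),("side",(320,205,392,296))):
    r,d,ci=snap(n); uv,p=cloud(ci,d,bx)
    for lo,hi in((12,20),(29,36)):
        q=p[(p[:,2]>lo)&(p[:,2]<hi)&(np.hypot(p[:,0]-627,p[:,1]+191)<45)]
        print(n,lo,len(q),cv2.minEnclosingCircle(q[:,:2].astype(np.float32)),q[:,2].max())
    m=((r[...,2].astype(int)-r[...,0]>90)).astype(np.uint8)
    print("blue",n,blob(m,ci,6,(360,160,405,205) if n=="top" else (320,215,392,296)))
E
python3 go.py 415.7 257 85 -2.05
```

```text
eef_pos: [627.2, -191.2, 290.9]
grip_width: 1.002
eef_pos: [530.2, -86.0, 346.7]
eef_pos: [433.4, 16.8, 347.3]
eef_pos: [438.6, 117.1, 347.3]
top 12 215 ((631.31591796875, -188.70021057128906), 43.493812561035156) 19.884586002254764
top 29 87 ((626.2657470703125, -191.20144653320312), 21.520797729492188) 35.96494013942606
blue top [ 628.2 -191.1  107.8   83.8   88.6  628.5 -191.4]
side 12 208 ((624.9229736328125, -191.68846130371094), 34.333248138427734) 19.59964274604772
side 29 96 ((628.0460815429688, -192.24049377441406), 24.036762237548828) 34.76073255184224
blue side [ 626.6 -190.8  109.7   80.8   87.6  626.8 -191. ]
t 45.2 pos [438.6 116.9 347.2] graspz 192.2 yaw -1.92 shift [ 1.393 -0.275  1.072] turn [-0.    -0.     0.003] F [-0.5  0.1  0.2] w 85.2 gf 0.0
```

```bash

python3 -m crank '[[0.4,-0.1,0,0,0,0,0],[0.8,-0.2,0,0,0,0,0],[1,-0.28,0,0,0,0,0],[1,-0.28,0,0,0,0,0]]'|sed -n '2p'
python3 -m crank '[[0.2,0,0,0,0,0,0],[0.39,0,0.1,0,0,0,0],[0.39,0,0.3,0,0,0,0],[0.39,0,0.6,0,0,0,0],[0.39,0,0.6,0,0,0,0],[0.39,0,0.6,0,0,0,0]]'|sed -n '2p'
python3 go.py 415.7 256.9 85 -2.05
```

```text
eef_pos: [413.6, 217.5, 347.2]
eef_pos: [415.7, 254.7, 288.0]
t 46.2 pos [415.7 254.7 288. ] graspz 133.0 yaw -2.13 shift [ 0.022 -0.     0.48 ] turn [-0.     0.    -0.002] F [0.2 0.4 0.5] w 85.0 gf 0.0
```

```bash

python3 -m crank '[[0.02,0,0.2,0,0,0,0],[0.02,0,0.4,0,0,0,0],[0.02,0,0.47,0,0,0,0],[0.02,0,0.47,0,0,0,0],[0.02,0,0.47,0,0,0,0]]'|sed -n '2p'
python3 go.py 415.7 256.9 85 -2.05
python3 -m crank '[[0,0,0,0,0,0,0.3],[0,0,0,0,0,0,0.5],[0,0,0,0,0,0,0.7],[0,0,0,0,0,0,0.9],[0,0,0,0,0,0,1],[0,0,0,0,0,0,1],[0,0,0,0,0,0,1],[0,0,0,0,0,0,1],[0,0,0,0,0,0,1]]' 70
python3 -m crank '[[0,0,-0.1,0,0,0,1],[0,0,-0.3,0,0,0,1],[0,0,-0.5,0,0,0,1],[0,0,-0.7,0,0,0,1],[0,0,-0.9,0,0,0,1],[0,0,-0.9,0,0,0,1]]'
python3 go.py 553.1 -152.4 88.5 -2.05
```

```text
eef_pos: [415.3, 257.7, 241.9]
t 46.7 pos [415.3 257.7 241.9] graspz 86.9 yaw -2.06 shift [-0.007  0.005  0.019] turn [ 0.002 -0.001 -0.   ] F [-0.2 -0.1  0.4] w 85.1 gf 0.0
time_s: 47.6
eef_pos: [414.9, 257.8, 241.0]
ee_rot: [0.0, 0.72, 0.694, 0.0]
force: [1.6, 0.4, 5.1]
grip_width: 0.288
grip_force: 68.3
time_s: 48.2
eef_pos: [414.6, 257.9, 332.5]
ee_rot: [0.001, 0.72, 0.694, 0.001]
force: [1.0, -0.7, -4.6]
grip_width: 0.293
grip_force: 69.6
t 48.2 pos [414.6 257.9 332.5] graspz 177.5 yaw -2.03 shift [-4.052  1.527  0.89 ] turn [ 0.003 -0.001  0.   ] F [ 1.  -0.7 -4.6] w 24.9 gf 69.6
```

```bash

python3 -m crank '[[-0.3,0,0,0,0,0,1],[-0.6,0,0,0,0,0,1],[-0.9,0,0,0,0,0,1],[-1,0,0,0,0,0,1]]'|sed -n '2p'
python3 -m crank '[[-0.3,0,0,0,0,0,1],[-0.6,0,0,0,0,0,1],[-0.9,0,0,0,0,0,1],[-1,0,0,0,0,0,1]]'|sed -n '2p'
python3 -m crank '[[-0.3,0.1,0,0,0,0,1],[-0.6,0.3,0,0,0,0,1],[-0.9,0.5,0,0,0,0,1],[-1,0.6,0,0,0,0,1]]'|sed -n '2p'
python3 -m crank '[[-0.3,0.3,0,0,0,0,1],[-0.6,0.6,0,0,0,0,1],[-0.9,0.8,0,0,0,0,1],[-1,0.9,0,0,0,0,1],[-1,0.9,0,0,0,0,1],[-1,0.9,0,0,0,0,1]]'|sed -n '2p'
python3 go.py 553.1 -151.5 89 -2.05
```

```text
eef_pos: [410.6, 156.1, 329.4]
eef_pos: [407.3, 56.4, 329.9]
eef_pos: [465.1, -45.9, 330.0]
eef_pos: [550.2, -146.2, 329.8]
t 50.0 pos [ 550.2 -146.2  329.8] graspz 174.8 yaw -2.01 shift [-0.053  0.032  0.858] turn [-0.002 -0.002  0.001] F [-0.5  0.1 -5. ] w 24.0 gf 70.3
```

```bash

python3 -m crank '[[-0.05,0.03,0.2,0,0,0,1],[-0.05,0.03,0.4,0,0,0,1],[-0.05,0.03,0.6,0,0,0,1],[-0.05,0.03,0.7,0,0,0,1],[-0.05,0.03,0.76,0,0,0,1],[-0.05,0.03,0.8,0,0,0,1],[-0.05,0.03,0.81,0,0,0,1],[-0.05,0.03,0.81,0,0,0,1]]'|sed -n '2p;4p'
python3 go.py 553.1 -151.5 89 -2.05
```

```text
eef_pos: [553.3, -152.4, 250.2]
force: [-0.1, 0.5, -4.8]
t 50.8 pos [ 553.3 -152.4  250.2] graspz 95.2 yaw -2.04 shift [ 0.009 -0.002  0.062] turn [0.001 0.    0.   ] F [-0.1  0.5 -4.8] w 24.3 gf 70.2
```

```bash

python3 -m crank '[[0.01,0,0.02,0,0,0,1],[0.01,0,0.04,0,0,0,1],[0.01,0,0.05,0,0,0,1],[0.01,0,0.05,0,0,0,1],[0.01,0,0.05,0,0,0,1]]'|sed -n '2p;4p'
python3 -m crank '[[0,0,0.01,0,0,0,1],[0,0,0.01,0,0,0,1],[0,0,0.01,0,0,0,1]]' | sed -n '2p;4p'
python3 -m crank '[[0,0,0.01,0,0,0,1],[0,0,0.01,0,0,0,1],[0,0,0.01,0,0,0,1]]'| sed -n '2p;4p'
```

```text
eef_pos: [553.2, -151.5, 244.7]
force: [0.3, 0.4, -5.9]
eef_pos: [553.3, -151.5, 244.0]
force: [0.9, 0.5, -0.8]
eef_pos: [553.4, -151.5, 243.9]
force: [-1.8, 0.6, 6.8]
```

Standing. Release and go back for the post.

```bash

python3 -m crank '[[0,0,-0.005,0,0,0,0.8],[0,0,-0.005,0,0,0,0.6],[0,0,-0.005,0,0,0,0.3],[0,0,-0.005,0,0,0,0],[0,0,-0.005,0,0,0,0],[0,0,-0.005,0,0,0,0],[0,0,-0.2,0,0,0,0],[0,0,-0.5,0,0,0,0],[0,0,-0.8,0,0,0,0],[0,0,-1,0,0,0,0],[0,0,-1,0,0,0,0]]'|sed -n '2p;5p'
python3 -m crank '[[0,-0.4,0,0,0,0,0],[0.3,-0.8,0,0,0,0,0],[0.6,-1,0,0,0,0,0],[0.9,-1,0,0,0,0,0],[1,-1,0,0,0,0,0]]'|sed -n '2p'
python3 -m crank '[[0.4,-0.2,0,0,0,0,0],[0.8,-0.5,0,0,0,0,0],[1,-0.5,0,0,0,0,0]]'|sed -n '2p'
python3 -m crank '[[0.4,0,0,0,0,0,0],[0.8,0,0,0,0,0,0],[1,0,0,0,0,0,0]]'|sed -n '2p'
python3 -m crank '[[0.4,0,0,0,0,0,0],[0.8,0,0,0,0,0,0],[1,0,0,0,0,0,0],[1,0,0,0,0,0,0]]'|sed -n '2p'
python3 go.py 416.6 342.9 88 -2.05
```

```text
eef_pos: [553.5, -151.5, 345.5]
grip_width: 0.997
eef_pos: [456.2, -46.1, 342.0]
eef_pos: [408.3, 55.6, 341.8]
eef_pos: [414.1, 155.7, 342.0]
eef_pos: [417.8, 255.2, 341.6]
t 54.5 pos [417.8 255.2 341.6] graspz 186.6 yaw -1.88 shift [ 0.876 -0.039  0.986] turn [-0.001  0.     0.004] F [-0.1  0.3 -0.1] w 85.1 gf 0.0
```

```bash

python3 -m crank '[[0.4,-0.02,0,0,0,0,0],[0.8,-0.04,0,0,0,0,0],[0.86,-0.04,0.1,0,0,0,0],[0.86,-0.04,0.3,0,0,0,0],[0.86,-0.04,0.5,0,0,0,0],[0.86,-0.04,0.7,0,0,0,0],[0.86,-0.04,0.9,0,0,0,0],[0.86,-0.04,0.95,0,0,0,0],[0.86,-0.04,0.95,0,0,0,0]]'|sed -n '2p;4p'
python3 go.py 416.6 342.9 88 -2.05
python3 -m crank '[[0,0,0,0,0,0,0.3],[0,0,0,0,0,0,0.5],[0,0,0,0,0,0,0.7],[0,0,0,0,0,0,0.9],[0,0,0,0,0,0,1],[0,0,0,0,0,0,1],[0,0,0,0,0,0,1],[0,0,0,0,0,0,1],[0,0,0,0,0,0,1],[0,0,0,0,0,0,1]]' 70
python3 -m crank '[[0,0,-0.1,0,0,0,1],[0,0,-0.3,0,0,0,1],[0,0,-0.5,0,0,0,1],[0,0,-0.7,0,0,0,1],[0,0,-0.9,0,0,0,1],[0,0,-0.9,0,0,0,1]]'
python3 go.py 548.6 -220.3 91 -2.05
```

```text
eef_pos: [417.0, 338.9, 247.0]
force: [-0.4, 0.7, 0.8]
t 55.4 pos [417.  338.9 247. ] graspz 92.0 yaw -2.09 shift [ 0.04  -0.005  0.04 ] turn [-0.002  0.001 -0.001] F [-0.4  0.7  0.8] w 85.1 gf 0.0
time_s: 56.4
eef_pos: [416.8, 339.8, 248.1]
ee_rot: [0.0, 0.72, 0.694, 0.0]
force: [2.6, -0.4, 5.6]
grip_width: 0.178
grip_force: 68.3
time_s: 57.0
eef_pos: [416.6, 339.9, 339.5]
ee_rot: [0.0, 0.72, 0.694, 0.001]
force: [0.2, 0.1, -6.3]
grip_width: 0.182
grip_force: 69.1
t 57.0 pos [416.6 339.9 339.5] graspz 184.5 yaw -2.04 shift [-5.553  1.516  0.93 ] turn [ 0.003 -0.002  0.   ] F [ 0.2  0.1 -6.3] w 15.4 gf 69.1
```

```bash

python3 -m crank '[[-0.3,0,0,0,0,0,1],[-0.6,0,0,0,0,0,1],[-0.9,0,0,0,0,0,1],[-1,0,0,0,0,0,1]]'|sed -n '2p'
python3 -m crank '[[-0.3,0,0,0,0,0,1],[-0.6,0,0,0,0,0,1],[-0.9,0,0,0,0,0,1],[-1,0,0,0,0,0,1]]'|sed -n '2p'
python3 -m crank '[[-0.3,0,0,0,0,0,1],[-0.6,0,0,0,0,0,1],[-0.9,0,0,0,0,0,1],[-1,0,0,0,0,0,1]]'|sed -n '2p'
python3 -m crank '[[-0.3,0,0,0,0,0,1],[-0.6,0,0,0,0,0,1],[-0.9,0,0,0,0,0,1],[-1,0,0,0,0,0,1]]'|sed -n '2p'
python3 -m crank '[[-0.3,0,0,0,0,0,1],[-0.6,0,0,0,0,0,1],[-0.9,0,0,0,0,0,1],[-1,0,0,0,0,0,1]]'|sed -n '2p'
python3 -m crank '[[-0.3,0,0,0,0,0,1],[-0.58,0,0,0,0,0,1],[-0.58,0.2,0,0,0,0,1],[-0.58,0.5,0,0,0,0,1],[-0.58,0.8,0,0,0,0,1],[-0.58,1,0,0,0,0,1],[-0.58,1,0,0,0,0,1]]'|sed -n '2p'
python3 go.py 548.6 -223.4 96.1 -2.05
```

```text
eef_pos: [412.6, 237.9, 336.2]
eef_pos: [409.2, 138.3, 336.8]
eef_pos: [405.8, 38.5, 337.1]
eef_pos: [402.5, -61.4, 337.3]
eef_pos: [399.0, -161.3, 337.3]
eef_pos: [498.8, -220.2, 336.7]
t 59.7 pos [ 498.8 -220.2  336.7] graspz 181.7 yaw -1.93 shift [-0.017  0.499  0.856] turn [-0.    -0.002  0.003] F [-0.9  0.5 -6.6] w 15.1 gf 69.7
```

```bash

python3 -m crank '[[-0.02,0.2,0,0,0,0,1],[-0.02,0.4,0,0,0,0,1],[-0.02,0.5,0.1,0,0,0,1],[-0.02,0.5,0.3,0,0,0,1],[-0.02,0.5,0.5,0,0,0,1],[-0.02,0.5,0.7,0,0,0,1],[-0.02,0.5,0.78,0,0,0,1],[-0.02,0.5,0.8,0,0,0,1],[-0.02,0.5,0.8,0,0,0,1],[-0.02,0.5,0.8,0,0,0,1]]'|sed -n '2p;4p'
python3 go.py 548.6 -223.4 96.1 -2.05
```

```text
eef_pos: [546.7, -225.3, 258.6]
force: [0.4, 0.1, -6.6]
t 60.7 pos [ 546.7 -225.3  258.6] graspz 103.6 yaw -2.04 shift [0.02  0.018 0.075] turn [0.002 0.001 0.   ] F [ 0.4  0.1 -6.6] w 15.1 gf 69.8
```

```bash

python3 -m crank '[[0.02,0.02,0.02,0,0,0,1],[0.02,0.02,0.04,0,0,0,1],[0.02,0.02,0.06,0,0,0,1],[0.02,0.02,0.06,0,0,0,1],[0.02,0.02,0.06,0,0,0,1]]'|sed -n '2p;4p'
python3 -m crank '[[0,0,0.01,0,0,0,1],[0,0,0.01,0,0,0,1],[0,0,0.01,0,0,0,1]]' | sed -n '2p;4p'
python3 -m crank '[[0,0,0.01,0,0,0,1],[0,0,0.01,0,0,0,1],[0,0,0.01,0,0,0,1]]'| sed -n '2p;4p'
```

```text
eef_pos: [548.7, -223.3, 251.9]
force: [-0.2, 1.3, -3.6]
eef_pos: [548.7, -223.2, 251.8]
force: [-2.6, 3.9, 5.8]
eef_pos: [548.8, -223.1, 251.7]
force: [-6.2, 6.0, 14.1]
```

```bash

python3 -m crank '[[0,0,-0.01,0,0,0,0.8],[0,0,-0.01,0,0,0,0.6],[0,0,-0.01,0,0,0,0.3],[0,0,-0.01,0,0,0,0],[0,0,-0.01,0,0,0,0],[0,0,-0.01,0,0,0,0],[0,0,-0.2,0,0,0,0],[0,0,-0.5,0,0,0,0],[0,0,-0.8,0,0,0,0],[0,0,-1,0,0,0,0],[0,0,-1,0,0,0,0]]'|sed -n '2p;5p'
python3 -m crank '[[0,-0.4,0,0,0,0,0],[0,-0.8,0,0,0,0,0],[0.2,-1,0,0,0,0,0],[0.6,-1,0,0,0,0,0],[1,-1,0,0,0,0,0],[1,-1,0,0,0,0,0]]'|sed -n '2p'
python3 -m crank '[[0.4,-0.4,0,0,0,0,0],[0.8,-0.5,0,0,0,0,0],[1,-0.5,0,0,0,0,0],[1,-0.5,0,0,0,0,0]]'|sed -n '2p'
cat > chk.py <<'E'
from m import *
z=np.load("top0.npz");z2=np.load("side0.npz");n={}
for k in("top","side"): n[k]=snap(k)
ci={k:camera_info(k) for k in n}
A={"top":(z["r"],z["d"]),"side":(z2["r"],z2["d"])}
for nm,bx,k,(lo,hi),(cx,cy,rr) in [("master top","top",(350,185,420,225),(105,117),(551,-151,25)),("master top s","side",(300,205,360,290),(107,117),(551,-151,25)),
 ("master foot","top",(350,185,420,225),(14,22),(551,-151,35)),("post foot","top",(350,185,420,225),(14,22),(547,-224,39)),
 ("post foot s","side",(300,205,360,290),(15,21),(547,-224,39)),("post blk s","side",(300,205,360,290),(25,65),(547,-220,30)),("post tip","top",(350,185,420,225),(118,140),(545,-220,40))]:
    for t,D in(("old",A[bx][1]),("new",n[bx][1])):
        uv,p=cloud(ci[bx],D,k); q=p[(p[:,2]>lo)&(p[:,2]<hi)&(np.hypot(p[:,0]-cx,p[:,1]-cy)<rr)]
        (x,y),s,a=cv2.minAreaRect(q[:,:2].astype(np.float32)); print(nm,t,len(q),np.round([x,y,*s,a],1),np.median(q,0).round(1))
r=n["side"][0]; a=cv2.resize(r[100:330,200:450,::-1],(600,552)); cv2.imwrite("pics/end.png",a)
E
python3 chk.py; python3 go.py 420 0 200 0
```

```text
eef_pos: [548.8, -223.4, 352.5]
grip_width: 1.0
eef_pos: [451.8, -116.6, 348.8]
eef_pos: [405.5, -16.8, 349.2]
master top old 70 [ 553.3 -150.7   23.5   24.1   23.5] [ 552.9 -151.4  111.1]
master top new 70 [ 553.5 -151.5   22.5   24.4   88.5] [ 554.2 -151.2  111.6]
master top s old 63 [ 552.7 -150.9   25.7   22.5   72.6] [ 552.7 -153.1  109.8]
master top s new 56 [ 553.9 -151.2   22.5   26.    36.6] [ 552.9 -151.   109.6]
master foot old 164 [ 551.9 -148.9   57.4   53.3   39.9] [ 545.6 -144.7   18.5]
master foot new 165 [ 552.1 -149.1   57.2   52.2   42.9] [ 545.9 -145.    18.2]
post foot old 276 [ 549.4 -224.    69.8   70.2   87. ] [ 543.6 -219.9   18.2]
post foot new 276 [ 549.2 -224.1   69.4   70.     1.4] [ 543.7 -221.    18.5]
post foot s old 288 [ 547.9 -228.5   63.7   67.7   71.1] [ 545.9 -233.6   16.8]
post foot s new 267 [ 547.3 -226.8   63.5   69.9   73.5] [ 544.4 -232.3   16.8]
post blk s old 170 [ 548.4 -219.7   28.6   28.2    3.9] [ 542.7 -230.6   46.1]
post blk s new 167 [ 547.  -223.4   24.3   32.1   77.9] [ 542.9 -229.4   46.1]
post tip old 28 [ 548.7 -218.3   17.9   19.6   74.2] [ 549.4 -217.6  130. ]
post tip new 30 [ 548.8 -217.7   20.3   20.9   71. ] [ 549.4 -216.5  130.5]
t 64.0 pos [406.1 -18.6 349.3] graspz 194.3 yaw -2.02 shift [ 0.191  0.132 -0.057] turn [-0.001  0.    -0.045] F [-1.  -0.7  0.3] w 85.0 gf 0.0
```

View pics/end.png

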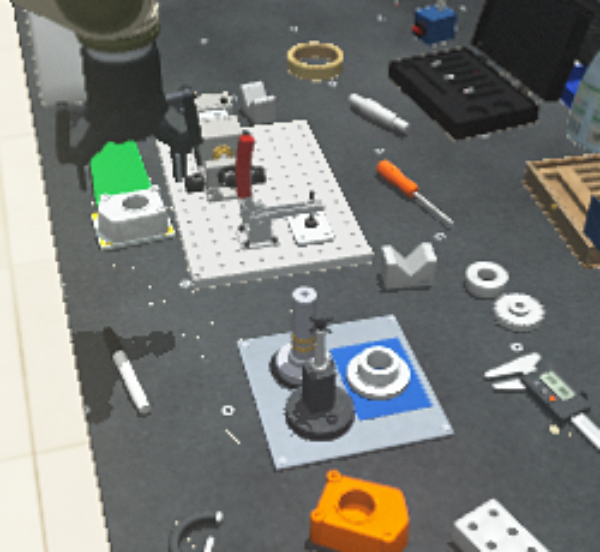

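Everything is in place: post (320,400) and master (303,340) stand on their places, the flange (378,370) is in the middle of the blue place, and the housing (133,215) is on the plate. The before/after readings agree within about 2 mm (the one larger reading is an outlier from partial occlusion of the post block).

```bash
python3 -c "
from rig import ticket
print(ticket.finish_job())"
```

```text
the job is handed in; nothing more can be done
None
```

The job is handed in at about 64 s, with no verdict shown: by the last camera check the housing is centred on the plate, the flange is hub up in the middle of the back place, and the post and master stand back upright within about 2 mm of where they started.

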